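# Pack the embossing dies away in their case

## Robot

A 6-joint arm with a two-finger parallel gripper is mounted at the origin on the work surface. World frame = base frame: x ahead of the robot, y to its left, z up, the work surface at z = 0. Lengths are in m, angles in rad, forces in N, time in s.
With the tool pointing down it reaches from about 0.225 to 0.875 m from the base axis. Payload 3.4 kg.
Tool frame: the origin (TCP) lies between the finger pads; the fingertips stand 8 mm ahead of it and the grasp point (between the pads) lies 11 mm behind it; z points along the fingers, y is the line along which they close (so a half turn about z gives the same grasp; the last joint's range is limited). The gripper opens to 85 mm and grips with 20 to 120 N. Pads are 22 mm wide; open, the fingers measure 114 mm over their backs; the gripper's body (76 mm by 85 mm) begins 54 mm behind the grasp point. The pads swing forward as they close: fully open they stand 13 mm farther back than shut.
Start: joints at [1.137, 0.276, 1.505, -0, 1.361, -0.121], TCP at [0.177, 0.547, 0.239] pointing down, gripper open.
Joint ranges: [-2.89, 2.89], [-0.75, 2.08], [0.22, 2.7], [-1.18, 4.32], [0.11, 2.71], [-2.7, 2.7]. Speed limits (rad/s): [2.57, 2.57, 3.14, 3.14, 3.14, 3.14].

## Interface

Orientations are given as a unit quaternion [w, x, y, z].
In Python, from rig import manip, optics, finder gives the robot as it stands.
- The arm moves only by the tool servo_tool, never from a script. Its argument "increments" is a list of rows, each a list of 7 numbers: the shift along the tool's x, y, z in cm, then the turn, a rotation vector about the tool's x, y, z in degrees, then the closure, from -1 (fully open) to 1 (shut). In form: [[x, y, z, rx, ry, rz, gripper], ...]. A call has exactly 5 rows; each row shifts and turns the commanded pose from where the row before left it, along the tool's axes as they then stand; what a row does not reach is not made up. A row lasts 1/10 s, in which the tool goes at most 50 mm and 8.59 degrees, less where a joint would pass 70% of its speed; a pose out of reach is approached as far as the arm can. A call is refused whole if a number of a shift passes 5 or a number of a turn 8.59, either way. A call with a gripper value outside its range is refused whole. The fingers move at their own pace and stop on an object; "squeeze" is the grip in N (left out, the last holds). Time passes only in rows, so rows that do not move let the fingers close, or fill a call up. It gives the time, the measured TCP pose, the force, the opening and the grip force at its end, in the units of the state.
- manip.get_state(): the state, without advancing time (a new reading comes with each control period).
- optics.get_image(name): name is "side" or "top" or "wrist"; returns the picture (400x640x3 uint8, red, green, blue); there is no depth.
- optics.get_calibration(name): a dict with "fov_y" (degrees; the focal length in pixels is half the picture's height over the tangent of half this angle, whatever the lens; pixels are square), "cx", "cy" (the principal point, pixels), "dist_coeffs" ([k1, k2, p1, p2, k3] as OpenCV has them; the pictures are not rectified), "world_to_cam" (4x4, takes a point from world to camera coordinates). Camera axes: x right, y down, z forward; pixel columns grow to the right and rows downward; lengths in m; the calibration is good to about 2 mm. A picture is of the moment at which its call begins: read the wrist's pose just before it. get_calibration takes no time and is no camera call; for the wrist camera it gives the pose at the moment of the call.
- manip.sign_off(): hands the job in; it is judged then, once.
Trained networks look in the newest picture that a camera, given by its name, has taken for a name from the list of things; names that differ only in an ending like _2 or _b are one class to them, and where a whole thing is asked for, a point or a joint stands for the part that bears it (a point fixed in the world has none). Each returns a list of dicts, best first, with "p" (0 to 1); they miss things now and then, are a little off and sometimes report something else, mostly with a low value. They report only what shows in the picture. A call takes as long as a camera call. They do not tell look-alikes from the thing itself.
- finder.silhouettes(label, camera): "region" (400x640 bool, what is visible of it) and "box" ([centre column, centre row, width, height] in pixels, round what is visible of it).
- finder.tip_of(label, camera): "at" ([column, row] in pixels: a listed point, or the origin of a listed thing).
The state is a dict: "clock": time; "qpos": joint angles; "qd": joint speeds; "effort": joint torques, N m; "position": TCP position; "ee_rot": TCP orientation; "contact_force": force on the tool from outside, world axes, zero at the start; "moment": the same for the moment, N m; "width": finger opening in m; "gripper_force": force on a finger pad.
Only numpy, scipy, OpenCV 4.12 (cv2) and the standard library are available. Lean on these libraries where they do the work, as an engineer would, in place of code of your own. Each camera call takes 0.05 s, during which the arm holds its last target. There are 200 camera calls.

## Task

Pack up the embossing dies: slip the thin steel blade of the blue-handled knife into the slot at the front of the closed wooden case, lever its lid up with the blade, and swing the lid right open. Put every die that is on the bench into the case, each lying flat on the floor with its ridge up, and lay the knife back flat along the cork pad. Then shut the lid fully, press both brass catches on it fully down, and leave the thread spool, the glue jar and the dye pot where they stand.

Things in the scene. Friction and masses are not known exactly. Their poses are not given: they have to be found in the camera images.
- case: fixed dark walnut case, outer 170 (own x) x 250 (own y) x 60 mm high without the lid, walls 8 mm, floor 6 mm thick, inside 154 x 234 mm, lined in pale birch. Origin: centre of its underside. Own z is up; its front, with the pry slot, faces own -x; the lid hinge runs along own y at the rear rim (own x = +85, z = 60)
- slot (a point): centre of the pry slot's mouth in the case's front face, own axes as the case. The slot is a 70 mm wide (along case y), 9 mm high opening between the front wall (its top there is 51 mm above the bench, marked by a brass strip) and the lid's underside (60 mm); it goes right through the 8 mm wall into the empty inside. A brass strip on the lid's top marks it too
- case_hinge (a point): middle of the lid's hinge line, at the rear rim of the case, 60 mm above the bench; axes as the case
- lid (a joint): lid angle in rad: 0 shut, opens upward about the hinge to a stop at 1.75. A flat walnut board 170 x 250 x 9 mm, about 0.2 kg, no handle, pale birch panel on top. Its stiff hinge (about 0.26 N m of friction) holds it at any angle; lifting it at the front takes about 3 N
- lid_edge (a point): middle of the lower front edge of the lid, 170 mm from the hinge, moving with the lid. Own -x points out of the front edge, own z is normal to the lid's top (up when shut)
- catch_a (a joint): how far the first catch is pressed, in m: 0 standing proud, 0.009 fully down. A brass cap, diameter 28 mm, 8 mm thick, sliding down a short stem on the lid's top; held by a friction of about 5 N, stays where it is pushed
- catch_b (a joint): the second catch, like the first
- catch_a_top (a point): centre of the first catch's top face; on the lid 140 mm ahead of the hinge and 85 mm towards case +y; 28 mm above the lid's underside when not pressed
- catch_b_top (a point): the same for the second catch, 85 mm towards case -y
- knife: loose prying knife, 195 mm long, 0.11 kg. Blue handle 100 long x 24 wide x 26 mm high (own x -100 to 0), thin steel blade 95 long x 26 wide x 3 mm thick (own x 0 to 95), its underside flush with the handle's. Origin: on the underside where blade and handle meet; own x points to the tip, z up as it lies flat. Centre of mass about 30 mm back in the handle
- knife_tip (a point): middle of the blade's end, 1.5 mm above the blade's underside
- pad: fixed cork tool pad, 240 (own x) x 90 (own y) x 4 mm, where the knife lies. Origin: centre of its underside
- die1: loose embossing die, about 0.2 kg: tan block with a brass face below, 80 (own x) x 40 (own y) x 22 mm, and on its top a dark wooden ridge to hold it by, 64 (own x) x 14 (own y) x 18 mm, total height 40 mm. Origin: centre of the underside; z up as it stands; may be absent
- die2: like die1; may be absent
- die3: like die1; may be absent
- die4: like die1; may be absent
- spool: bystander: cream thread spool, diameter 52, height 62 mm; loose, origin at the centre of its underside
- glue: bystander: amber glue jar with a white cap, diameter 60, height 72 mm; loose, origin at the centre of its underside
- dye: bystander: brown dye pot with a black cap, diameter 52, height 65 mm; loose, origin at the centre of its underside
Mind the look-alikes: they are no part of the job. Leave any turquoise look-alike of the die2 alone.

How it is judged:
On the way, in this order (a step that is already met when the one before it is completed fails the run):
1. the knife's blade lifts the lid's front edge at least 14 mm, fingers off the lid, catches not pressed yet (value of joint lid above 0.085 rad and contact force between knife and lid above 0.3 N and contact force between the fingers and lid below 0.5 N and value of joint each of catch_a, catch_b below 0.004 m).
2. the lid stands right open (over 1.3 rad) (value of joint lid above 1.3 rad), for 0.2 s.
3. every die present lies flat in the open case, catches not pressed yet (x of die1 in the frame of case between -0.06 and 0.06 m and y of die1 in the frame of case between -0.103 and 0.103 m and z of die1 in the frame of case between 0 and 0.016 m and angle between each of die1, die2, die3, die4's own z axis and vertical below 0.15 rad and linear speed of each of die1, die2, die3, die4 below 0.03 m/s and x of die2 in the frame of case between -0.06 and 0.06 m and y of die2 in the frame of case between -0.103 and 0.103 m and z of die2 in the frame of case between 0 and 0.016 m and x of die3 in the frame of case between -0.06 and 0.06 m and y of die3 in the frame of case between -0.103 and 0.103 m and z of die3 in the frame of case between 0 and 0.016 m and x of die4 in the frame of case between -0.06 and 0.06 m and y of die4 in the frame of case between -0.103 and 0.103 m and z of die4 in the frame of case between 0 and 0.016 m and value of joint each of catch_a, catch_b below 0.004 m and value of joint lid above 0.8 rad), for 0.2 s.
At the end, for the whole second after the job is handed in: Every die present lies in the case, ridge up, flat within 0.15 rad, on its floor (within 10 mm); lid under 0.03 rad; both catches pressed 6.5 mm or more; the knife flat on the pad (its origin over it, its tip at most 30 mm beyond the long edges); all at rest (x of die1 in the frame of case between -0.06 and 0.06 m and y of die1 in the frame of case between -0.103 and 0.103 m and z of die1 in the frame of case between 0 and 0.016 m and angle between each of die1, die2, die3, die4's own z axis and vertical below 0.15 rad and linear speed of each of die1, die2, die3, die4, knife below 0.03 m/s and x of die2 in the frame of case between -0.06 and 0.06 m and y of die2 in the frame of case between -0.103 and 0.103 m and z of die2 in the frame of case between 0 and 0.016 m and x of die3 in the frame of case between -0.06 and 0.06 m and y of die3 in the frame of case between -0.103 and 0.103 m and z of die3 in the frame of case between 0 and 0.016 m and x of die4 in the frame of case between -0.06 and 0.06 m and y of die4 in the frame of case between -0.103 and 0.103 m and z of die4 in the frame of case between 0 and 0.016 m and value of joint lid below 0.03 rad and value of joint each of catch_a, catch_b above 0.0065 m and x of knife in the frame of pad between -0.12 and 0.12 m and y of knife in the frame of pad between -0.05 and 0.05 m and y of knife_tip in the frame of pad between -0.075 and 0.075 m and z of knife in the frame of pad below 0.012 m and angle between knife's own z axis and vertical below 0.12 rad); the robot touches nothing.
It fails at once if a bystander (spool, glue jar or dye pot) is shifted by over 40 mm (distance of any of spool, glue, dye from where it was at the start of the episode above 0.04 m).
Of die1, die2, die3, die4 only 2 to 4 are there at a start; the rules pass over those that are not, and their reading is None.
At some moment in a run one of die1, die2, die3, die4 may be knocked a few centimetres aside while the robot is not near it.
Once in a run the grip may slacken for a moment while it holds something.
It also fails if it takes over 210 s, if anything falls off the work surface, if the arm or the gripper's body presses on something with over 40 N, if the wrist force passes 120 N, or if a joint passes its speed limit or range.

## Working session

There is one attempt and no reset: what is moved stays moved. The work goes in short steps, Python scripts to look and compute and a tool call to move; the robot and the scene stay as the last step left them, time stands still between calls to the robot, and variables do not carry over. Pictures are saved under pics/ and viewed, at most 17 in all, crops included, and the job is handed in when it is done.

Besides the shell and the picture viewer there is one more tool, called after "Emit:" as name(argument=value, ...) on one line, values as JSON. servo_tool: Moves the arm, as the interface text tells. Its arguments: {"type":"object","properties":{"increments":{"type":"array","items":{"type":"array","items":{"type":"number"}}},"squeeze":{"type":"number"}},"required":["increments"]}

```bash
ls; mkdir -p pics; cat > h.py <<'E'
from rig import manip, optics, finder
import numpy as np, cv2
from scipy.spatial.transform import Rotation as R
def cal(n):
    c=optics.get_calibration(n); f=200/np.tan(np.radians(c["fov_y"])/2)
    K=np.array([[f,0,c["cx"]],[0,f,c["cy"]],[0,0,1.]]); return K,np.array(c["dist_coeffs"],float),np.array(c["world_to_cam"])
def ground(uv,n,z=0.,c=None):
    K,d,T=c or cal(n); p=cv2.undistortPoints(np.array(uv,float).reshape(-1,1,2),K,d).reshape(-1,2)
    r=np.c_[p,np.ones(len(p))]@T[:3,:3]; o=-T[:3,:3].T@T[:3,3]
    return o+r*((z-o[2])/r[:,2])[:,None]
def proj(P,n,c=None):
    K,d,T=c or cal(n); return cv2.projectPoints(np.array(P,float).reshape(-1,3),cv2.Rodrigues(T[:3,:3])[0],T[:3,3],K,d)[0].reshape(-1,2)
def snap(n,f=None):
    im=optics.get_image(n); 
    if f: cv2.imwrite("pics/"+f+".png",im[:,:,::-1])
    return im
def rot():
    q=manip.get_state()["ee_rot"]; return R.from_quat([q[1],q[2],q[3],q[0]])
E
python3 - <<'E'
from h import *
a=snap("top");b=snap("side")
cv2.imwrite("pics/a.png",np.vstack([a,b])[:,:,::-1][:, :]) 
cv2.imwrite("pics/a.png",cv2.resize(np.vstack([a,b])[:,:,::-1],(480,600)))
cv2.imwrite("pics/top.png",a[:,:,::-1])
for l in ["case","knife","pad","die1","spool","glue","dye"]:
    for d in finder.silhouettes(l,"top"):
        if d["p"]>.2: 
            m=d["region"].astype(np.uint8); r=cv2.minAreaRect(np.argwhere(m)[:,::-1].astype(np.float32)); print(l,round(d["p"],2),np.round(r[0]),np.round(r[1]),round(r[2]),np.median(a[d["region"]],0))
for l in ["slot","case_hinge","catch_a_top","catch_b_top","lid_edge","knife_tip","knife","pad","die1","case"]:
    for d in finder.tip_of(l,"top"):
        if d["p"]>.2: print(l,round(d["p"],2),np.round(d["at"],1))
print(manip.get_state())
E
```

```text
pics
case 0.91 [251. 185.] [70. 93.] 8 [96. 61. 36.]
knife 0.7 [471. 200.] [12. 66.] 14 [44. 51. 81.]
pad 0.83 [466. 204.] [33. 84.] 13 [127.  88.  50.]
die1 0.93 [373. 269.] [14. 28.] 90 [ 16. 108.  98.]
die1 0.78 [396. 165.] [15. 29.] 6 [105.   71.   35.5]
die1 0.77 [342. 171.] [15. 28.] 77 [116.  79.  43.]
die1 0.74 [416. 279.] [15. 27.] 63 [ 10. 105.  94.]
die1 0.67 [340. 215.] [28. 14.] 48 [120.  84.  47.]
die1 0.56 [394. 214.] [15. 29.] 18 [112.  77.  41.]
spool 0.69 [424. 132.] [18. 17.] 45 [80.  69.5 50. ]
glue 0.79 [176. 162.] [29. 21.] 27 [130. 134. 121.]
glue 0.26 [251. 185.] [69. 92.] 8 [96. 61. 36.]
dye 0.23 [424. 132.] [17. 18.] 90 [79.  68.5 49. ]
slot 0.77 [282.1 190.1]
case_hinge 0.73 [222.  180.8]
catch_a_top 0.7 [424.5 131.8]
catch_a_top 0.69 [398.7 162.7]
catch_a_top 0.6 [268.8 216.7]
catch_a_top 0.38 [255.3 185.9]
catch_b_top 0.56 [274.  154.8]
lid_edge 0.77 [281.2 187.7]
lid_edge 0.36 [222.2 179.4]
knife_tip 0.66 [478.1 165.8]
knife 0.85 [472.5 199. ]
pad 0.72 [465.6 202.3]
die1 0.86 [341.9 170.8]
die1 0.85 [390.9 214.2]
die1 0.81 [373.2 264.1]
die1 0.72 [340.8 216.1]
die1 0.72 [397.5 164.1]
die1 0.6 [412.4 277.4]
die1 0.58 [279.7 191.6]
case 0.9 [255.2 190.8]
case 0.56 [392.6 210.6]
{'clock': 0.95, 'qpos': array([ 1.13700275e+00,  2.75904395e-01,  1.50492104e+00, -6.59859459e-06,
        1.36073294e+00, -1.20984227e-01]), 'qd': array([ 0.0002227 , -0.00045175, -0.00176653,  0.00058365, -0.00094496,
        0.00040062]), 'effort': array([-2.29431407e-04, -4.16643405e+01, -2.46106285e+01, -1.46472871e-04,
        2.44147964e-05,  5.90184456e-06]), 'position': array([0.17694937, 0.54710648, 0.2393171 ]), 'ee_rot': array([7.79688775e-06, 1.55767101e-01, 9.87793809e-01, 1.56002643e-05]), 'contact_force': array([ 0.08555267, -0.15561454, -0.67004667]), 'moment': array([ 0.01168592,  0.00097283, -0.02164038]), 'gripper_force': 0.0, 'width': 0.08505570565456312}
```

View pics/top.png

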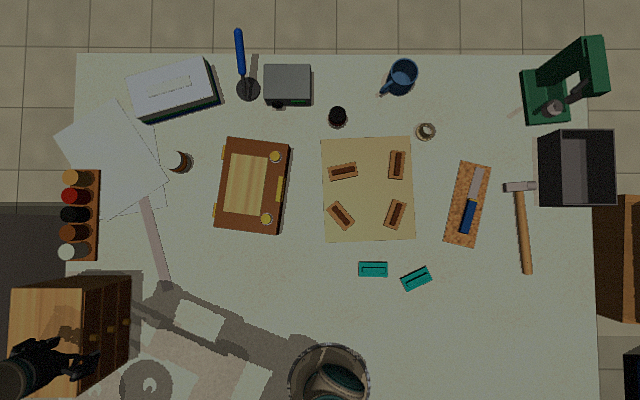

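View pics/a.png

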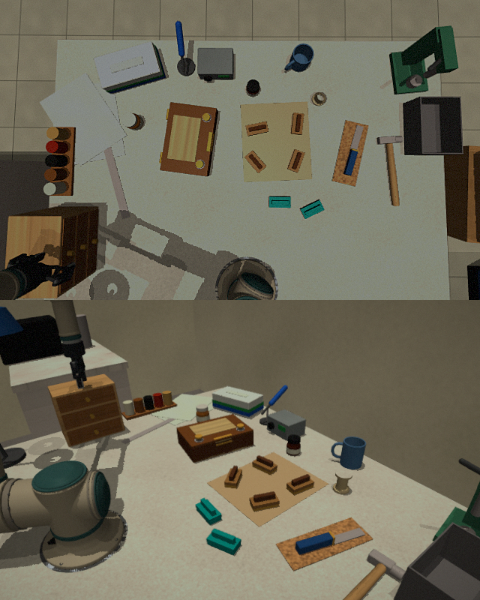

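The top view shows four tan dies at (342,171), (397,165), (341,215) and (395,214). The look-alikes are turquoise, at (373,269) and (416,279). The knife is at (472,200) with its tip at (478,166), and the blue spatula at (239,65) is not it. The case is at (252,186) with its slot facing right. Bystanders are the glue (180,162), dye (338,116) and spool (425,131).

```bash
python3 - <<'E'
from h import *
a=snap("top")
np.set_printoptions(precision=4,suppress=True)
for nm,uv,z in [("slot",[282.1,190.1],.055),("hinge",[222,180.8],.065),("ca",[268.8,216.7],.088),("cb",[274.5,155.5],.088),("tip",[478.1,165.8],.006),("knife",[472.5,199],.01),("glue",[177,162],.07),("dye",[338,114],.065),("spool",[425,131],.06)]:
    print(nm,ground(uv,"top",z)[0])
for l,hh in [("die1",.022),("knife",.015),("pad",.004),("case",.069)]:
    for d in finder.silhouettes(l,"top"):
        if d["p"]<.4: continue
        pts=np.argwhere(d["region"])[:,::-1].astype(np.float32)
        g=ground(pts,"top",hh)[:,:2]
        r=cv2.minAreaRect((g*1000).astype(np.float32)); b=cv2.boxPoints(r)
        e=[b[1]-b[0],b[2]-b[1]]; e=max(e,key=np.linalg.norm)
        print(l,round(d["p"],2),"c",r[0],"size",r[1],"long axis deg",np.degrees(np.arctan2(e[1],e[0]))%180, np.median(a[d["region"]],0))
print(cal("top")[2])
x=cv2.resize(a[130:255,300:500],(800,500),interpolation=cv2.INTER_CUBIC); cv2.imwrite("pics/crop.png",x[:,:,::-1])
E
```

```text
slot [0.5386 0.1298 0.055 ]
hinge [0.5622 0.2923 0.065 ]
ca [0.4649 0.16   0.088 ]
cb [0.6284 0.1474 0.088 ]
tip [ 0.6161 -0.4277  0.006 ]
knife [ 0.52   -0.4082  0.01  ]
glue [0.6123 0.414  0.07  ]
dye [ 0.7488 -0.0226  0.065 ]
spool [ 0.7036 -0.2625  0.06  ]
die1 0.96 c (296.7153015136719, -240.83200073242188) size (42.764183044433594, 81.18573760986328) long axis deg 116.44747 [ 10. 104.  95.]
die1 0.87 c (470.77685546875, -30.564414978027344) size (78.92454528808594, 39.749107360839844) long axis deg 41.822865 [121.  84.  48.]
die1 0.7 c (616.1866455078125, -188.8484344482422) size (42.2447624206543, 81.45115661621094) long axis deg 172.90262 [106.  72.  36.]
die1 0.67 c (474.9214782714844, -183.18899536132812) size (43.27091598510742, 79.06304168701172) long axis deg 159.78381 [110.  75.  40.]
die1 0.63 c (596.740478515625, -36.23289108276367) size (42.03076934814453, 82.38606262207031) long axis deg 101.6613 [116.5  80.   44. ]
die1 0.59 c (324.86328125, -122.79009246826172) size (44.14231491088867, 78.31182098388672) long axis deg 90.33323 [ 15. 108.  98.]
knife 0.77 c (516.2138671875, -402.8549499511719) size (33.472312927246094, 194.061767578125) long axis deg 163.61194 [60. 53. 80.]
pad 0.69 c (506.5041809082031, -393.9814147949219) size (93.03163146972656, 239.599609375) long axis deg 166.89407 [126.5  88.   50. ]
case 0.75 c (550.30419921875, 213.32232666015625) size (189.11474609375, 252.19850158691406) long axis deg 172.92093 [96. 61. 36.]
[[ 0.0053 -1.     -0.0014  0.0047]
 [-0.9977 -0.0052 -0.0683  0.519 ]
 [ 0.0683  0.0017 -0.9977  1.0678]
 [ 0.      0.      0.      1.    ]]
```

View pics/crop.png

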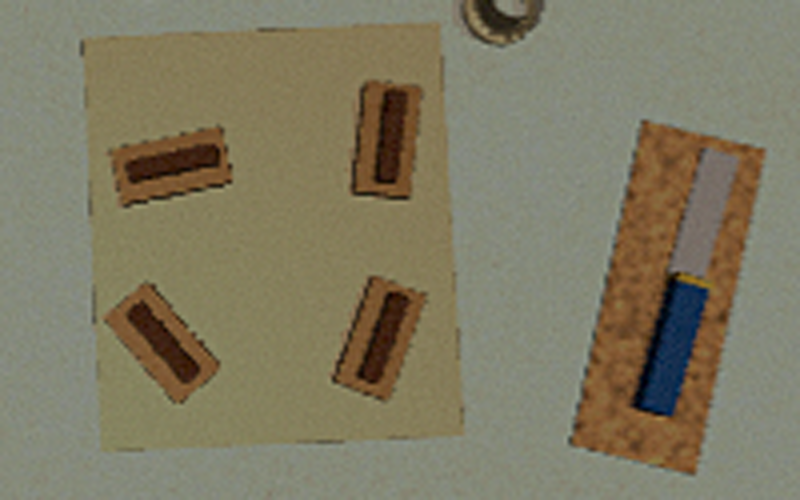

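The crop shows four tan dies on a kraft sheet and the blue-handled knife on the cork with its blade to the upper right, so the targets are clear. I'm moving over the knife.

Emit:
servo_tool(increments=[[-2.3,-3.2,0.16,0,0,0,-1],[-2.3,-3.2,0.16,0,0,0,-1],[-2.3,-3.2,0.16,0,0,0,-1],[-2.3,-3.2,0.16,0,0,0,-1],[-2.3,-3.2,0.16,0,0,0,-1]])

```text
clock: 1.7
position: [0.2374, 0.3581, 0.2314]
ee_rot: [0.0, 0.155, 0.988, 0.0]
contact_force: [0.7, 0.4, 0.2]
width: 0.0854
gripper_force: 0.0
```

Emit:
servo_tool(increments=[[-2.3,-3.2,0.16,0,0,0,-1],[-2.3,-3.2,0.16,0,0,0,-1],[-2.3,-3.2,0.16,0,0,0,-1],[-2.3,-3.2,0.16,0,0,0,-1],[-2.3,-3.2,0.16,0,0,0,-1]])

```text
clock: 2.2
position: [0.2975, 0.1705, 0.2236]
ee_rot: [0.001, 0.155, 0.988, 0.0]
contact_force: [1.4, -0.0, 0.3]
width: 0.0852
gripper_force: 0.0
```

Emit:
servo_tool(increments=[[-2.3,-3.2,0.16,0,0,0,-1],[-2.3,-3.2,0.16,0,0,0,-1],[-2.3,-3.2,0.16,0,0,0,-1],[-2.3,-3.2,0.16,0,0,0,-1],[-2.3,-3.2,0.16,0,0,0,-1]])

```text
clock: 2.7
position: [0.3577, -0.0174, 0.2156]
ee_rot: [0.001, 0.156, 0.988, 0.0]
contact_force: [0.7, -0.3, -0.2]
width: 0.0852
gripper_force: 0.0
```

Emit:
servo_tool(increments=[[-2.3,-3.2,0.16,0,0,0,-1],[-2.3,-3.2,0.16,0,0,0,-1],[-2.3,-3.2,0.16,0,0,0,-1],[-2.3,-3.2,0.16,0,0,0,-1],[-2.3,-3.2,0.16,0,0,0,-1]])

```text
clock: 3.2
position: [0.418, -0.2051, 0.2074]
ee_rot: [0.0, 0.156, 0.988, 0.0]
contact_force: [1.1, 0.8, 0.8]
width: 0.0852
gripper_force: 0.0
```

Emit:
servo_tool(increments=[[-2.3,-3.2,0.16,0,0,0,-1],[-2.3,-3.2,0.16,0,0,0,-1],[-2.3,-3.2,0.16,0,0,0,-1],[-2.3,-3.2,0.16,0,0,0,-1],[-2.3,-3.2,0.16,0,0,0,-1]])

```text
clock: 3.7
position: [0.4782, -0.3927, 0.1991]
ee_rot: [0.0, 0.156, 0.988, 0.0]
contact_force: [0.9, 0.8, 0.3]
width: 0.0856
gripper_force: 0.0
```

Emit:
servo_tool(increments=[[0,0,0,0,0,8,-1],[0,0,0,0,0,8,-1],[0,0,0,0,0,8,-1],[0,0,0,0,0,8,-1],[0,0,0,0,0,8,-1]])

```text
clock: 4.2
position: [0.4779, -0.3911, 0.1991]
ee_rot: [-0.0, 0.487, 0.874, 0.0]
contact_force: [-0.3, 0.3, 0.4]
width: 0.0857
gripper_force: 0.0
```

Emit:
servo_tool(increments=[[0,0,0,0,0,8,-1],[0,0,0,0,0,8,-1],[0,0,0,0,0,8,-1],[0,0,0,0,0,8,-1],[0,0,0,0,0,8,-1]])

```text
clock: 4.7
position: [0.4779, -0.391, 0.1992]
ee_rot: [-0.0, 0.756, 0.654, 0.0]
contact_force: [-1.1, -0.3, 0.3]
width: 0.0856
gripper_force: 0.0
```

Emit:
servo_tool(increments=[[0,0,0,0,0,8,-1],[0,0,0,0,0,8,-1],[0,0,0,0,0,8,-1],[0,0,0,0,0,8,-1],[0,0,0,0,0,8,-1]])

```text
clock: 5.2
position: [0.4779, -0.391, 0.1992]
ee_rot: [-0.0, 0.934, 0.356, 0.0]
contact_force: [-1.1, 0.2, 0.3]
width: 0.0853
gripper_force: 0.0
```

Emit:
servo_tool(increments=[[0,0,0,0,0,8,-1],[0,0,0,0,0,8,-1],[0,0,0,0,0,8,-1],[0,0,0,0,0,8,-1],[0,0,0,0,0,8,-1]])

```text
clock: 5.7
position: [0.4779, -0.391, 0.1992]
ee_rot: [-0.0, 1.0, 0.015, -0.0]
contact_force: [-0.4, -0.3, -1.0]
width: 0.0852
gripper_force: 0.0
```

Emit:
servo_tool(increments=[[0,0,0,0,0,8,-1],[0,0,0,0,0,8,-1],[0,0,0,0,0,0,-1],[0,0,0,0,0,0,-1],[0,0,0,0,0,0,-1]])

```text
clock: 6.2
position: [0.4779, -0.391, 0.1992]
ee_rot: [-0.0, 0.993, -0.12, 0.0]
contact_force: [-0.1, 0.2, -0.1]
width: 0.0853
gripper_force: 0.0
```

```bash
cat >> h.py <<'E'
np.set_printoptions(precision=4,suppress=True)
def tgt(p,yawx):
    "shift cm in tool axes now and z-turn deg, tool-down"
    s=manip.get_state(); r=rot(); d=r.inv().apply(np.array(p)-s["position"])*100
    x=r.as_matrix()[:,0]; y=np.degrees(np.arctan2(x[1],x[0]))
    print("pos",s["position"],"yawx",round(y,2),"tilt",r.as_matrix()[:,2],"shift cm",d,"turn z",-((yawx-y+180)%360-180))
def box(d,cam,h,c=None):
    pts=np.argwhere(d["region"])[:,::-1].astype(np.float32)
    r=cv2.minAreaRect((ground(pts,cam,h,c)[:,:2]*1000).astype(np.float32)); b=cv2.boxPoints(r)
    e=max([b[1]-b[0],b[2]-b[1]],key=np.linalg.norm)
    return np.array(r[0])/1000,np.array(r[1]),np.degrees(np.arctan2(e[1],e[0]))%180
E
python3 - <<'E'
from h import *
c=cal("wrist"); a=snap("wrist","w1")
for d in finder.silhouettes("knife","wrist"): print(d["p"],box(d,"wrist",.012,c))
for l in ["knife","knife_tip"]:
    for d in finder.tip_of(l,"wrist"): print(l,d["p"],d["at"],ground(d["at"],"wrist",.005,c))
m=(a[:,:,2].astype(int)>a[:,:,0]+25).astype(np.uint8)
n,lab,st,_=cv2.connectedComponentsWithStats(m)
k=1+np.argmax(st[1:,4]); print(st[k],box({"region":lab==k},"wrist",.028,c))
E
```

```text
0.69 (array([ 0.5143, -0.4026]), array([ 27.1846, 199.2029]), np.float32(162.60379))
knife 0.71 [322.9, 142.9] [[ 0.5173 -0.4057  0.005 ]]
knife_tip 0.88 [327.6, 50.0] [[ 0.6094 -0.433   0.005 ]]
[ 307  149   25   81 1639] (array([ 0.4695, -0.3886]), array([23.1773, 90.7004]), np.float32(162.9762))
```

View pics/w1.png

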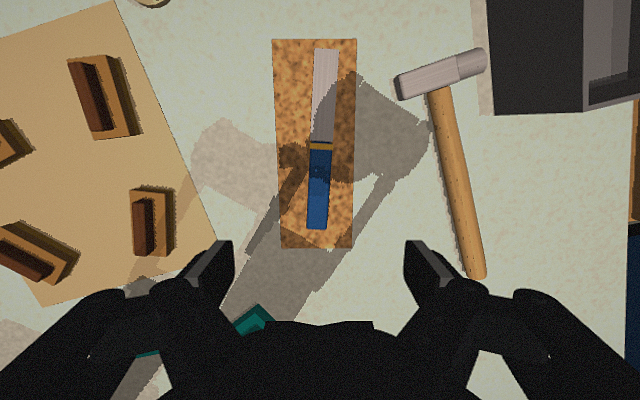

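The wrist view shows the knife on the cork, handle at (318,188) and tip at (327,50). It lies between the open fingers at a yaw of about -17°.

Emit:
servo_tool(increments=[[-0.2,0,3,0,0,3,-1],[0,0,4,0,0,0,-1],[0,0,4,0,0,0,-1],[0,0,3,0,0,0,-1],[0,0,2,0,0,0,-1]])

```text
clock: 6.9
position: [0.4749, -0.3894, 0.0367]
ee_rot: [-0.001, 0.989, -0.147, -0.001]
contact_force: [-0.0, -0.1, -0.8]
width: 0.0856
gripper_force: 0.0
```

Emit:
servo_tool(increments=[[0,0,1.5,0,0,0,-1],[0,0,0.9,0,0,0,-1],[0,0,0,0,0,0,-1],[0,0,0,0,0,0,1],[0,0,0,0,0,0,1]], squeeze=100)

```text
clock: 7.4
position: [0.4766, -0.3911, 0.0164]
ee_rot: [0.001, 0.989, -0.147, 0.001]
contact_force: [0.2, -0.8, 0.1]
width: 0.0591
gripper_force: 0.0
```

Emit:
servo_tool(increments=[[0,0,0,0,0,0,1],[0,0,0,0,0,0,1],[0,0,0,0,0,0,1],[0,0,0,0,0,0,1],[0,0,0,0,0,0,1]])

```text
clock: 7.9
position: [0.4764, -0.391, 0.0163]
ee_rot: [0.0, 0.989, -0.147, 0.001]
contact_force: [-0.8, -0.0, 5.9]
width: 0.0219
gripper_force: 99.5
```

Emit:
servo_tool(increments=[[0,0,-1,0,0,0,1],[0,0,-3,0,0,0,1],[0,0,-4,0,0,0,1],[0,0,-4,0,0,0,1],[0,0,-3,0,0,0,1]])

```text
clock: 8.4
position: [0.4762, -0.3908, 0.1681]
ee_rot: [0.001, 0.989, -0.147, 0.001]
contact_force: [0.9, 0.0, -2.0]
width: 0.0224
gripper_force: 98.7
```

Emit:
servo_tool(increments=[[-0.5,-2.7,0,0,0,0,1],[-0.5,-2.8,0,0,0,0,1],[-0.5,-2.8,0,0,0,0,1],[-0.5,-2.8,0,0,0,0,1],[-0.5,-2.8,0,0,0,0,1]])

```text
clock: 8.9
position: [0.4921, -0.2489, 0.1654]
ee_rot: [-0.0, 0.989, -0.147, -0.0]
contact_force: [0.6, 0.7, -1.3]
width: 0.022
gripper_force: 98.7
```

Emit:
servo_tool(increments=[[-0.5,-2.8,0,0,0,0,1],[-0.5,-2.8,0,0,0,0,1],[-0.5,-2.8,0,0,0,0,1],[-0.5,-2.8,0,0,0,0,1],[-0.5,-2.8,0,0,0,0,1]])

```text
clock: 9.4
position: [0.5089, -0.1078, 0.1654]
ee_rot: [-0.0, 0.989, -0.147, -0.0]
contact_force: [0.1, 1.4, -1.7]
width: 0.0224
gripper_force: 98.7
```

Emit:
servo_tool(increments=[[-0.5,-2.7,0,0,0,0,1],[-0.5,-2.7,0,0,0,0,1],[0,0,0,0,0,-6,1],[0,0,0,0,0,-8,1],[0,0,0,0,0,-8,1]])

```text
clock: 9.9
position: [0.515, -0.0539, 0.1654]
ee_rot: [-0.0, 0.999, 0.048, -0.0]
contact_force: [0.6, -0.1, -1.3]
width: 0.022
gripper_force: 98.7
```

Emit:
servo_tool(increments=[[0,0,0,0,0,-8,1],[0,0,0,0,0,-8,1],[0,0,0,0,0,-8,1],[0,0,0,0,0,-8,1],[0,0,0,0,0,-8,1]])

```text
clock: 10.4
position: [0.515, -0.0543, 0.1654]
ee_rot: [-0.0, 0.922, 0.386, -0.0]
contact_force: [-0.6, -0.4, -1.1]
width: 0.0223
gripper_force: 98.7
```

Emit:
servo_tool(increments=[[0,0,0,0,0,-8,1],[0,0,0,0,0,-8,1],[0,0,0,0,0,-8,1],[0,0,0,0,0,-8,1],[0,0,0,0,0,-6,1]])

```text
clock: 10.9
position: [0.515, -0.0544, 0.1654]
ee_rot: [-0.0, 0.747, 0.665, -0.0]
contact_force: [0.2, -1.0, -0.4]
width: 0.0222
gripper_force: 98.7
```

Emit:
servo_tool(increments=[[0,0,0,0,0,0,1],[0,0,0,0,0,0,1],[0,0,0,0,0,0,1],[0,0,0,0,0,0,1],[0,0,0,0,0,0,1]])

```text
clock: 11.4
position: [0.5154, -0.0545, 0.1653]
ee_rot: [-0.0, 0.749, 0.663, 0.0]
contact_force: [-0.0, -0.1, -1.0]
width: 0.022
gripper_force: 101.5
```

```bash
python3 - <<'E'
from h import *
c=cal("wrist"); a=snap("wrist","w2"); print(manip.get_state()["width"])
for l,z in [("slot",.055),("lid_edge",.06),("catch_a_top",.088),("case_hinge",.06),("knife_tip",.14),("knife",.14)]:
    for d in finder.tip_of(l,"wrist"): print(l,d["p"],d["at"],ground(d["at"],"wrist",z,c))
tgt([.516,-.055,.15],83)
# side camera knife tip check
b=snap("side","s2")
for l in ["knife_tip","knife","slot","lid_edge"]:
    for d in finder.tip_of(l,"side"): print("side",l,d["p"],d["at"])
E
```

```text
0.02184531453042593
slot 0.31 [543.0, 125.5] [[ 0.7081 -0.0159  0.055 ]]
catch_a_top 0.34 [544.5, 123.5] [[ 0.6841 -0.011   0.088 ]]
knife 0.58 [321.7, 161.5] [[ 0.5232 -0.0112  0.14  ]]
pos [ 0.5155 -0.0544  0.1653] yawx 83.07 tilt [ 0.      0.0001 -1.    ] shift cm [-0.0495  0.061   1.5285] turn z 0.07461448183505581
side knife_tip 0.79 [302.4, 162.5]
side knife 0.64 [321.2, 175.2]
side knife 0.34 [352.5, 274.3]
side slot 0.88 [298.1, 184.7]
side slot 0.31 [352.5, 272.8]
```

View pics/w2.png

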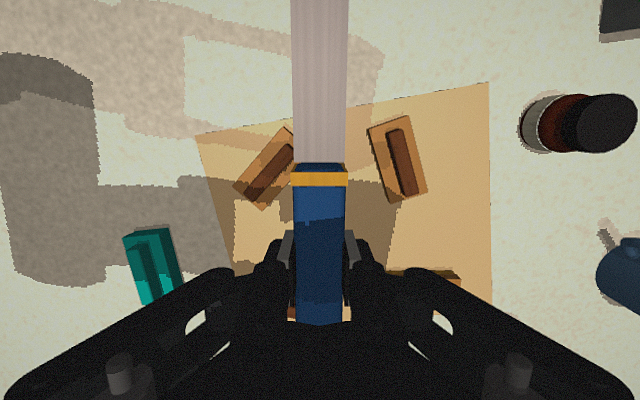

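The wrist view shows the knife held straight, blade going off the top of the frame, with the dies below. The case is out of view ahead.

```bash
python3 - <<'E'
from h import *
s=manip.get_state(); r=rot().as_matrix(); x=r[:,0]
tip=s["position"]+.1365*x+np.array([0,0,-.0108]); org=s["position"]+.0415*x+np.array([0,0,-.0123])
print("pred tip",tip,proj(tip,"side"),"org",proj(org,"side"), "1cm up", proj(tip+[0,0,.01],"side"))
def tri(u1,u2):
    A=[]
    for n,u in (("top",u1),("side",u2)):
        K,d,T=cal(n); p=cv2.undistortPoints(np.array(u,float).reshape(1,1,2),K,d).ravel()
        A+= [p[0]*T[2]-T[0],p[1]*T[2]-T[1]]
    v=np.linalg.svd(np.array(A))[2][-1]; return v[:3]/v[3]
print("slot",tri([282.1,190.1],[298.1,184.7]))
print(proj([.5386,.1298,.0555],"side"))
t=snap("top"); b=snap("side")
for l in ["knife_tip","knife","slot"]:
    for cam in("top","side"):
        for d in finder.tip_of(l,cam): print(cam,l,d["p"],d["at"])
cv2.imwrite("pics/s2c.png",cv2.resize(b[120:240,220:400],(780,520),interpolation=cv2.INTER_CUBIC)[:,:,::-1])
E
```

```text
pred tip [0.5319 0.081  0.1545] [[303.6721 161.401 ]] org [[321.7379 176.9623]] 1cm up [[303.513  157.8287]]
slot [0.5389 0.128  0.0639]
[[297.3227 187.1901]]
top knife_tip 0.86 [295.3, 185.3]
side knife_tip 0.94 [301.9, 159.7]
side knife 0.7 [320.0, 174.9]
top slot 0.75 [281.9, 188.8]
side slot 0.61 [296.2, 186.9]
```

View pics/s2c.png

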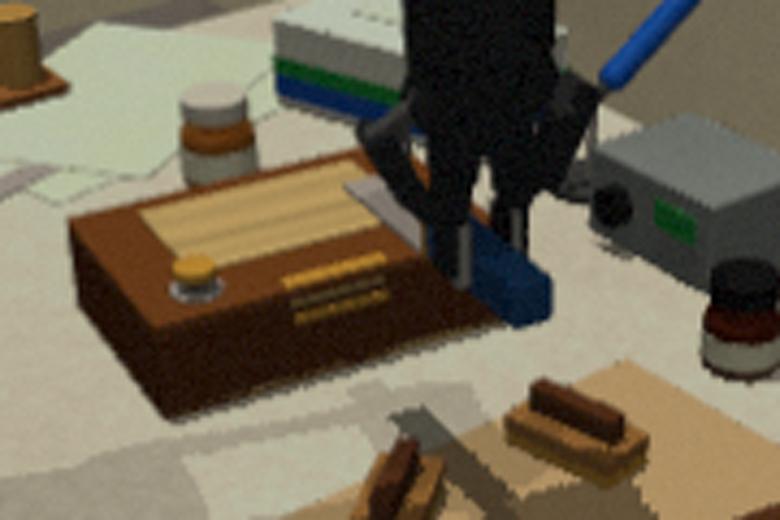

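The crop shows the slot between the two brass strips at full-frame (297.8,186.9), matching my estimate, and the knife level. I'm lowering to slot height.

Emit:
servo_tool(increments=[[0,0,2,0,0,0,1],[0,0,2.5,0,0,0,1],[0,0,2.5,0,0,0,1],[0,0,1.9,0,0,0,1],[0,0,1,0,0,0,1]])

```text
clock: 12.9
position: [0.5144, -0.0542, 0.0647]
ee_rot: [-0.001, 0.749, 0.663, -0.001]
contact_force: [-1.0, 1.0, -0.6]
width: 0.022
gripper_force: 101.6
```

Emit:
servo_tool(increments=[[1.2,0,0,0,0,0,1],[1.2,0,0,0,0,0,1],[1.2,0,0,0,0,0,1],[0,0,0,0,0,0,1],[0,0,0,0,0,0,1]])

```text
clock: 13.4
position: [0.5203, -0.0181, 0.067]
ee_rot: [0.001, 0.748, 0.664, 0.0]
contact_force: [-0.8, -0.3, -1.1]
width: 0.0219
gripper_force: 101.6
```

```bash
python3 - <<'E'
from h import *
s=manip.get_state(); r=rot().as_matrix(); x=r[:,0]; print(s["position"],s["contact_force"])
tip=s["position"]+.1365*x+np.array([0,0,-.0108]); print("tip",tip,proj(tip,"side"))
b=snap("side")
for l in ["knife_tip","knife","slot"]:
    for d in finder.tip_of(l,"side"): print(l,d["p"],d["at"])
cv2.imwrite("pics/s3c.png",cv2.resize(b[160:220,260:350],(780,520),interpolation=cv2.INTER_CUBIC)[:,:,::-1])
E
```

```text
[ 0.5203 -0.0181  0.067 ] [-0.8435 -0.3224 -1.0787]
tip [0.5365 0.1174 0.0562] [[299.1325 188.9566]]
knife_tip 0.87 [297.7, 188.6]
knife 0.78 [318.5, 203.0]
slot 0.64 [298.4, 186.7]
slot 0.32 [284.2, 191.3]
slot 0.18 [268.0, 160.3]
```

View pics/s3c.png

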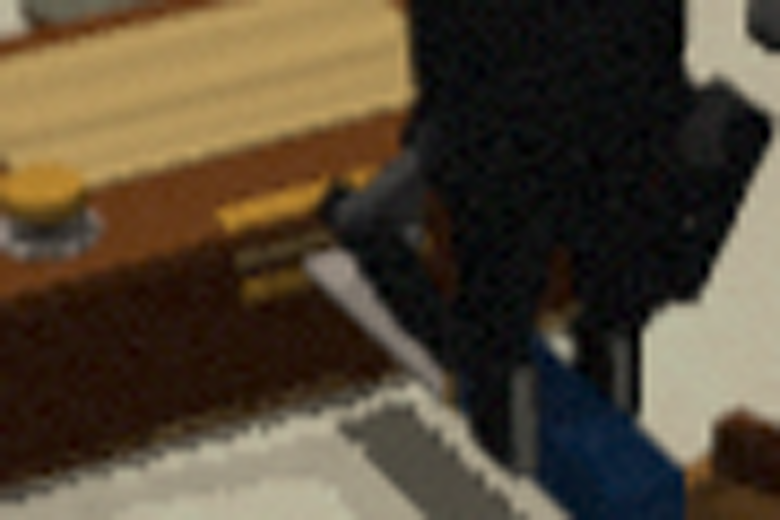

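The blade's tip corner is at crop (310,262), just ahead of the slot gap and level with it. I'm inserting in small steps and watching the force.

Emit:
servo_tool(increments=[[0.5,0,0,0,0,0,1],[0.5,0,0,0,0,0,1],[0.5,0,0,0,0,0,1],[0.5,0,0,0,0,0,1],[0,0,0,0,0,0,1]], squeeze=120)

```text
clock: 14.1
position: [0.5223, 0.0019, 0.0663]
ee_rot: [-0.0, 0.748, 0.663, 0.0]
contact_force: [0.3, -0.2, -0.9]
width: 0.0215
gripper_force: 121.3
```

Emit:
servo_tool(increments=[[0.7,0,0,0,0,0,1],[0.7,0,0,0,0,0,1],[0.7,0,0,0,0,0,1],[0.7,0,0,0,0,0,1],[0.7,0,0,0,0,0,1]])

```text
clock: 14.6
position: [0.5265, 0.0366, 0.0663]
ee_rot: [-0.0, 0.748, 0.663, 0.0]
contact_force: [-0.6, -0.2, -1.0]
width: 0.0215
gripper_force: 121.3
```

Emit:
servo_tool(increments=[[0,0,-0.3,0,0,0,1],[0,0,-0.3,0,0,0,1],[0,0,-0.3,0,0,0,1],[0,0,-0.3,0,0,0,1],[0,0,0,0,0,0,1]])

```text
clock: 15.1
position: [0.5262, 0.0357, 0.0785]
ee_rot: [-0.0, 0.748, 0.663, -0.0]
contact_force: [-0.1, 1.9, -3.8]
width: 0.0216
gripper_force: 121.2
```

Emit:
servo_tool(increments=[[0.1,0,-0.7,0,0,0,1],[0.1,0,-0.7,0,0,0,1],[0.2,0,-0.7,0,0,0,1],[0.2,0,-0.8,0,0,0,1],[0.3,0,-0.8,0,0,0,1]])

```text
clock: 15.6
position: [0.5274, 0.0443, 0.1162]
ee_rot: [0.0, 0.748, 0.663, -0.0]
contact_force: [-1.0, -3.6, -2.8]
width: 0.0217
gripper_force: 121.3
```

Emit:
servo_tool(increments=[[0.3,0,-0.8,0,0,0,1],[0.4,0,-0.8,0,0,0,1],[0.5,0,-0.7,0,0,0,1],[0.5,0,-0.7,0,0,0,1],[0.5,0,-0.7,0,0,0,1]])

```text
clock: 16.1
position: [0.5304, 0.0673, 0.153]
ee_rot: [0.0, 0.749, 0.663, 0.0]
contact_force: [-0.1, -1.7, -3.6]
width: 0.0216
gripper_force: 121.3
```

```bash
python3 - <<'E'
from h import *
s=manip.get_state(); r=rot().as_matrix(); x=r[:,0]; print(s["position"],s["contact_force"],s["width"])
tip=s["position"]+.1365*x+np.array([0,0,-.0108]); print("tip",tip,proj(tip,"side"))
b=snap("side")
for l in ["knife_tip","knife","lid_edge"]:
    for d in finder.tip_of(l,"side"): print(l,d["p"],d["at"])
cv2.imwrite("pics/s4.png",cv2.resize(b[100:240,200:410],(780,520),interpolation=cv2.INTER_CUBIC)[:,:,::-1])
E
```

```text
[0.5304 0.0673 0.153 ] [-0.0826 -1.6502 -3.584 ] 0.02155571201084269
tip [0.5469 0.2028 0.1423] [[284.0611 148.8866]]
knife_tip 0.7 [282.8, 150.6]
knife 0.84 [302.0, 159.6]
lid_edge 0.56 [287.8, 143.9]
```

View pics/s4.png

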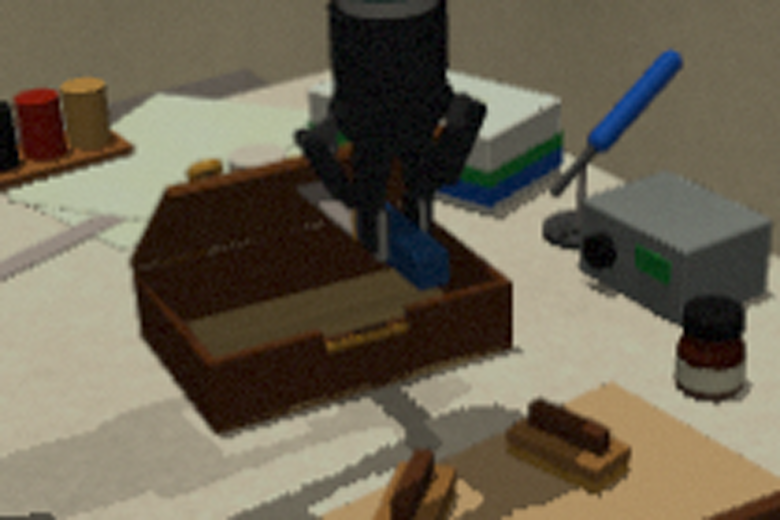

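The lid is following the blade at roughly 0.7 rad and the knife is firm in the grip. I'm continuing along the arc.

Emit:
servo_tool(increments=[[0.6,0,-0.6,0,0,0,1],[0.6,0,-0.6,0,0,0,1],[0.6,0,-0.6,0,0,0,1],[0.7,0,-0.5,0,0,0,1],[0.7,0,-0.5,0,0,0,1]])

```text
clock: 16.8
position: [0.5339, 0.0991, 0.1806]
ee_rot: [-0.0, 0.748, 0.663, -0.0]
contact_force: [-0.8, -1.5, -4.5]
width: 0.0216
gripper_force: 121.3
```

Emit:
servo_tool(increments=[[0.7,0,-0.4,0,0,0,1],[0.8,0,-0.3,0,0,0,1],[0.8,0,-0.3,0,0,0,1],[0.8,0,-0.3,0,0,0,1],[0.8,0,-0.1,0,0,0,1]])

```text
clock: 17.3
position: [0.5389, 0.1379, 0.1948]
ee_rot: [0.0, 0.748, 0.663, 0.0]
contact_force: [-0.1, -2.1, -1.4]
width: 0.0217
gripper_force: 121.5
```

Emit:
servo_tool(increments=[[0.8,0,-0.1,0,0,0,1],[0.8,0,0,0,0,0,1],[0.6,0,0,0,0,0,1],[0,0,0,0,0,0,1],[0,0,0,0,0,0,1]])

```text
clock: 17.8
position: [0.5415, 0.1596, 0.1953]
ee_rot: [-0.0, 0.748, 0.663, 0.0]
contact_force: [-0.3, 0.5, -1.0]
width: 0.0215
gripper_force: 121.6
```

```bash
python3 - <<'E'
from h import *
s=manip.get_state(); r=rot().as_matrix(); x=r[:,0]; print(s["position"],s["contact_force"],s["width"])
tip=s["position"]+.1365*x+np.array([0,0,-.0108]); print("tip",tip,proj(tip,"side"))
b=snap("side")
for l in ["knife_tip","lid_edge"]:
    for d in finder.tip_of(l,"side"): print(l,d["p"],d["at"])
cx=np.array([np.cos(np.radians(83)),np.sin(np.radians(83)),0]);H=np.array([.5386,.1298,.06])+.17*cx
for th in (1.2,1.35,1.5,1.65): print(th,proj(H-.17*np.cos(th)*cx+[0,0,.17*np.sin(th)],"side"))
cv2.imwrite("pics/s5.png",cv2.resize(b[80:220,200:410],(780,520),interpolation=cv2.INTER_CUBIC)[:,:,::-1])
E
```

```text
[0.5415 0.1596 0.1953] [-0.3147  0.5418 -1.037 ] 0.021490840446633613
tip [0.5579 0.2951 0.1846] [[269.8224 124.3131]]
knife_tip 0.5 [269.3, 125.3]
lid_edge 0.61 [268.1, 110.4]
1.2 [[277.3163 119.0499]]
1.35 [[273.6439 113.9527]]
1.5 [[270.0569 110.173 ]]
1.65 [[266.6496 107.7558]]
```

View pics/s5.png

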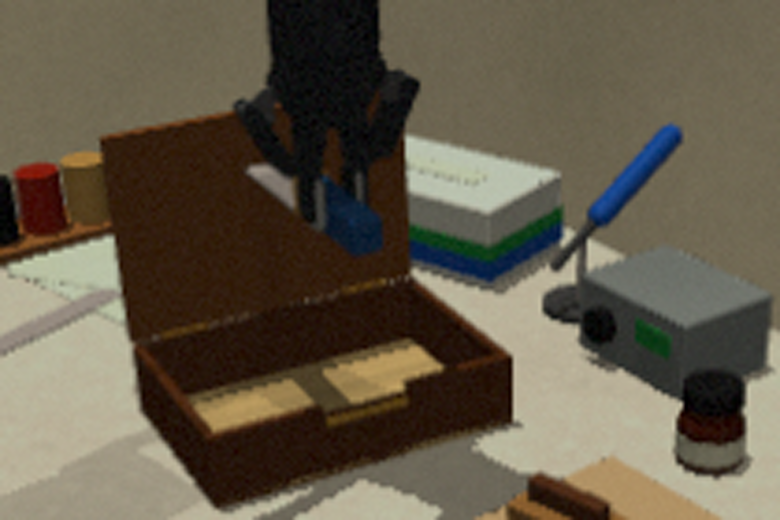

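The lid stands right open at about 1.5 rad. I'm taking the knife back to the pad.

Emit:
servo_tool(increments=[[-1.5,0,0,0,0,0,1],[-2.5,0,0,0,0,0,1],[-2.5,0,0,0,0,0,1],[-2,0,0,0,0,0,1],[-1.5,0,0,0,0,0,1]], squeeze=100)

```text
clock: 18.45
position: [0.5288, 0.0575, 0.1953]
ee_rot: [0.0, 0.749, 0.663, -0.0]
contact_force: [-0.1, -0.7, -0.9]
width: 0.0216
gripper_force: 121.6
```

Emit:
servo_tool(increments=[[0,0,0,0,0,6,1],[0,0,0,0,0,8,1],[0,0,0,0,0,8,1],[0,0,0,0,0,8,1],[0,0,0,0,0,8,1]])

```text
clock: 18.95
position: [0.5291, 0.059, 0.1953]
ee_rot: [-0.0, 0.925, 0.38, 0.0]
contact_force: [1.1, -0.2, -1.4]
width: 0.0214
gripper_force: 121.7
```

Emit:
servo_tool(increments=[[0,0,0,0,0,8,1],[0,0,0,0,0,8,1],[0,0,0,0,0,8,1],[0,0,0,0,0,8,1],[0,0,0,0,0,8,1]])

```text
clock: 19.45
position: [0.5291, 0.059, 0.1953]
ee_rot: [-0.0, 0.999, 0.041, -0.0]
contact_force: [0.2, 0.2, -1.4]
width: 0.0214
gripper_force: 121.7
```

Emit:
servo_tool(increments=[[0,0,0,0,0,8,1],[0,0,0,0,0,8,1],[0,0,0,0,0,6,1],[0.6,2.5,0,0,0,0,1],[0.6,3.4,0,0,0,0,1]])

```text
clock: 19.95
position: [0.5237, -0.0004, 0.1953]
ee_rot: [-0.0, 0.989, -0.146, 0.0]
contact_force: [1.7, 0.1, -1.0]
width: 0.0218
gripper_force: 121.7
```

Emit:
servo_tool(increments=[[0.6,3.5,0,0,0,0,1],[0.6,3.5,0,0,0,0,1],[0.6,3.5,0,0,0,0,1],[0.6,3.5,0,0,0,0,1],[0.6,3.5,0,0,0,0,1]])

```text
clock: 20.45
position: [0.5006, -0.1783, 0.1954]
ee_rot: [-0.0, 0.989, -0.147, 0.0]
contact_force: [-0.3, -0.0, -0.9]
width: 0.0214
gripper_force: 121.7
```

Emit:
servo_tool(increments=[[0.6,3.5,0,0,0,0,1],[0.6,3.5,0,0,0,0,1],[0.6,3.5,0,0,0,0,1],[0.6,3.5,0,0,0,0,1],[0.6,3.0,0,0,0,0,1]])

```text
clock: 20.95
position: [0.4795, -0.3501, 0.1953]
ee_rot: [0.0, 0.989, -0.148, 0.0]
contact_force: [0.7, -0.2, -0.9]
width: 0.0214
gripper_force: 121.7
```

Emit:
servo_tool(increments=[[0.6,2.5,0,0,0,0,1],[0.6,2.0,0,0,0,0,1],[0,0,0,0,0,0,1],[0,0,0,0,0,0,1],[0,0,0,0,0,0,1]])

```text
clock: 21.45
position: [0.4789, -0.3932, 0.1952]
ee_rot: [-0.001, 0.989, -0.147, -0.0]
contact_force: [0.4, 0.4, -1.5]
width: 0.0215
gripper_force: 121.7
```

```bash
python3 - <<'E'
from h import *
s=manip.get_state(); print(s["width"],s["contact_force"])
tgt([.4764,-.391,.018],-17)
E
```

```text
0.0215092163037055 [ 0.3789  0.3591 -1.4648]
pos [ 0.4789 -0.3932  0.1952] yawx -16.89 tilt [-0.0003  0.0014 -1.    ] shift cm [-0.2894 -0.1131 17.7187] turn z 0.11325951537088486
```

Emit:
servo_tool(increments=[[-0.3,-0.1,3,0,0,0,1],[0,0,4,0,0,0,1],[0,0,4,0,0,0,1],[0,0,3,0,0,0,1],[0,0,2,0,0,0,1]])

```text
clock: 21.95
position: [0.4757, -0.3899, 0.0331]
ee_rot: [-0.001, 0.989, -0.146, -0.001]
contact_force: [0.1, -0.4, -0.9]
width: 0.0215
gripper_force: 121.7
```

Emit:
servo_tool(increments=[[0,0,0.7,0,0,0,1],[0,0,0.5,0,0,0,1],[0,0,0.4,0,0,0,1],[0,0,0.2,0,0,0,1],[0,0,0,0,0,0,1]])

```text
clock: 22.45
position: [0.4768, -0.3927, 0.018]
ee_rot: [0.0, 0.989, -0.147, 0.001]
contact_force: [0.3, -0.8, -0.9]
width: 0.0217
gripper_force: 121.7
```

Emit:
servo_tool(increments=[[0,0,0,0,0,0,-0.3],[0,0,0,0,0,0,-0.3],[0,0,0,0,0,0,-0.3],[0,0,-1,0,0,0,-0.3],[0,0,-3,0,0,0,-0.3]])

```text
clock: 22.95
position: [0.4748, -0.3909, 0.0556]
ee_rot: [-0.002, 0.989, -0.147, -0.002]
contact_force: [-0.1, 0.4, -0.4]
width: 0.0552
gripper_force: 0.0
```

Emit:
servo_tool(increments=[[0,0,-4,0,0,0,-0.3],[0,0,-4,0,0,0,-0.3],[0,0,-4,0,0,0,-0.3],[0,0,-2,0,0,0,-0.3],[0,0,0,0,0,0,-0.3]])

```text
clock: 23.45
position: [0.478, -0.3941, 0.2023]
ee_rot: [0.003, 0.989, -0.147, 0.004]
contact_force: [0.1, 0.2, -0.4]
width: 0.0558
gripper_force: 0.0
```

```bash
cat >> h.py <<'E'
def dies(cam="top",c=None,h=.011):
    a=snap(cam); out=[]
    for d in finder.silhouettes("die1",cam):
        m=np.median(a[d["region"]],0)
        if d["p"]<.3 or m[1]>m[0]: continue
        out.append(d); print("die",round(d["p"],2),*[np.round(v,4) for v in box(d,cam,h,c)])
    return a
E
python3 - <<'E'
from h import *
c=cal("wrist"); a=snap("wrist")
for d in finder.silhouettes("knife","wrist"): print(d["p"],box(d,"wrist",.012,c))
for l in ["knife","knife_tip"]:
    for d in finder.tip_of(l,"wrist"): print(l,d["p"],d["at"],ground(d["at"],"wrist",.005,c))
dies("top",h=.022)
for d in finder.silhouettes("knife","top"): print("top",d["p"],box(d,"top",.012))
E
```

```text
0.73 (array([ 0.5157, -0.4047]), array([ 26.6714, 198.9545]), np.float32(162.7828))
knife 0.97 [318.8, 143.6] [[ 0.5182 -0.4074  0.005 ]]
knife_tip 0.95 [317.0, 49.5] [[ 0.6129 -0.4342  0.005 ]]
die 0.93 [ 0.4753 -0.1836] [39.8841 78.45  ] 161.1808
die 0.75 [ 0.4712 -0.0306] [77.7326 37.2195] 42.8095
die 0.61 [ 0.5965 -0.0371] [44.5746 83.9497] 103.1908
top 0.9 (array([ 0.5164, -0.4057]), array([ 36.09  , 193.0149]), np.float32(164.4422))
top 0.73 (array([ 0.6177, -0.1918]), array([42.9595, 83.7866]), np.float32(170.66414))
```

The knife is back on the pad. Next is the first die, at (0.475,-0.184).

Emit:
servo_tool(increments=[[-1.0,-3,0,0,0,2,-0.3],[-1.2,-4,0,0,0,0,-0.3],[-1.4,-4.5,0,0,0,0,-0.3],[-1.4,-4.5,0,0,0,0,-0.3],[-1.4,-4,0,0,0,0,-0.3]])

```text
clock: 24.3
position: [0.4791, -0.1804, 0.1964]
ee_rot: [-0.001, 0.986, -0.165, -0.001]
contact_force: [0.4, -0.6, -0.2]
width: 0.0554
gripper_force: 0.0
```

Emit:
servo_tool(increments=[[0,0,0,0,0,0,-0.3],[0,0,0,0,0,0,-0.3],[0,0,0,0,0,0,-0.3],[0,0,0,0,0,0,-0.3],[0,0,0,0,0,0,-0.3]])

```text
clock: 24.8
position: [0.4797, -0.1837, 0.197]
ee_rot: [-0.0, 0.986, -0.165, -0.0]
contact_force: [0.4, -0.4, 0.1]
width: 0.0557
gripper_force: 0.0
```

```bash
cat >> h.py <<'E'
def ridges(cam="wrist",c=None,z=.04,show=None):
    "dark ridges within each tan die silhouette -> centre/yaw at ridge top"
    c=c or cal(cam); a=snap(cam,show)
    for d in finder.silhouettes("die1",cam):
        m=np.median(a[d["region"]],0)
        if d["p"]<.3 or m[1]>m[0]: continue
        g=a.sum(2).astype(float); v=g[d["region"]]; t=cv2.threshold(np.clip(v/3,0,255).astype(np.uint8),0,255,cv2.THRESH_OTSU)[0]*3
        k=cv2.morphologyEx((d["region"]&(g<=t)).astype(np.uint8),cv2.MORPH_OPEN,np.ones((3,3),np.uint8))
        n,lab,st,_=cv2.connectedComponentsWithStats(k)
        if n<2: continue
        i=1+np.argmax(st[1:,4]); print("p",round(d["p"],2),"px",np.round(d["box"][:2]),"whole@.02",*[np.round(q,4) for q in box(d,cam,.02,c)],"ridge",*[np.round(q,4) for q in box({"region":lab==i},cam,z,c)])
E
python3 - <<'E'
from h import *
ridges(show="w6"); tgt([.4753,-.1836,.032],-19)
E
```

```text
p 0.96 px [200. 228.] whole@.02 [ 0.4735 -0.0342] [79.5614 49.2126] 40.1244 ridge [ 0.4752 -0.0372] [64.9432 24.9839] 40.6276
p 0.95 px [279.  50.] whole@.02 [ 0.617  -0.1905] [41.396  81.7913] 172.766 ridge [ 0.6157 -0.1919] [17.0132 65.1085] 173.212
p 0.89 px [154. 122.] whole@.02 [ 0.597  -0.0389] [43.415  89.1419] 102.207 ridge [ 0.596  -0.0435] [18.5241 71.9645] 101.9879
p 0.77 px [322. 185.] whole@.02 [ 0.4762 -0.1853] [40.7243 83.3308] 160.1419 ridge [ 0.4805 -0.1865] [37.3279 75.4995] 160.9866
pos [ 0.4796 -0.1834  0.1971] yawx -19.0 tilt [-0.0003  0.0002 -1.    ] shift cm [-0.3927  0.1586 16.5063] turn z 6.830768671761689e-05
```

View pics/w6.png

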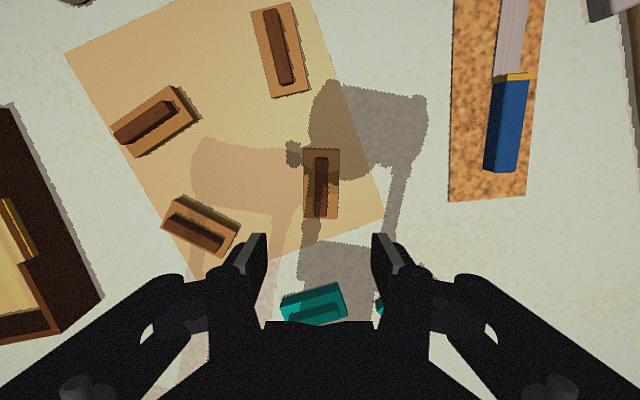

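The wrist view shows die A right below at (322,185), the other tan dies at (279,50), (154,122) and (200,228), and turquoise ones near (315,305). I'm checking the camera's offset on the tool before entering the case, then grasping.

Emit:
servo_tool(increments=[[-0.3,0.2,3,0,0,0,-0.3],[0,0,4,0,0,0,-0.3],[0,0,4,0,0,0,-0.3],[0,0,3,0,0,0,-0.3],[0,0,1.5,0,0,0,-0.3]], squeeze=80)

```text
clock: 25.4
position: [0.4744, -0.183, 0.0395]
ee_rot: [-0.001, 0.986, -0.165, -0.002]
contact_force: [0.2, 0.5, -0.3]
width: 0.0554
gripper_force: 0.0
```

Emit:
servo_tool(increments=[[0,0,0.7,0,0,0,-0.3],[0,0,0.3,0,0,0,-0.3],[0,0,0,0,0,0,1],[0,0,0,0,0,0,1],[0,0,0,0,0,0,1]])

```text
clock: 25.9
position: [0.4768, -0.184, 0.0333]
ee_rot: [0.001, 0.986, -0.164, 0.001]
contact_force: [1.7, -0.8, 2.9]
width: 0.0124
gripper_force: 47.6
```

Emit:
servo_tool(increments=[[0,0,0,0,0,0,1],[0,0,-1,0,0,0,1],[0,0,-3,0,0,0,1],[0,0,-3,0,0,0,1],[0,0,-3,0,0,0,1]])

```text
clock: 26.4
position: [0.4756, -0.183, 0.1336]
ee_rot: [-0.0, 0.986, -0.164, -0.0]
contact_force: [0.5, -0.3, -2.4]
width: 0.0119
gripper_force: 78.4
```

```bash
python3 - <<'E'
from h import *
s=manip.get_state(); T=cal("wrist")[2]; o=-T[:3,:3].T@T[:3,3]
print("cam in tool",rot().inv().apply(o-s["position"]),"cam z",rot().inv().apply(T[2,:3])); print(s["width"],s["contact_force"])
tgt([.471,.2187,.2],83)
E
```

```text
cam in tool [ 0.067  -0.0003 -0.1336] cam z [-0.2629  0.0005  0.9648]
0.011857726464335095 [ 0.5283 -0.3392 -2.4027]
pos [ 0.4756 -0.183   0.1336] yawx -18.92 tilt [-0.0007  0.0008 -1.    ] shift cm [-13.4679 -37.8508  -6.6093] turn z -101.92301245398772
```

Emit:
servo_tool(increments=[[-0.9,-2.4,-1.5,0,0,0,1],[-1.3,-3.6,-1.5,0,0,0,1],[-1.3,-3.6,-1,0,0,0,1],[-1.3,-3.6,-1,0,0,0,1],[-1.3,-3.6,0,0,0,0,1]])

```text
clock: 26.9
position: [0.4732, -0.0033, 0.1841]
ee_rot: [-0.0, 0.986, -0.165, 0.002]
contact_force: [1.2, 0.3, -2.3]
width: 0.0119
gripper_force: 78.5
```

Emit:
servo_tool(increments=[[-1.3,-3.6,0,0,0,0,1],[-1.3,-3.6,0,0,0,0,1],[-1.3,-3.6,0,0,0,0,1],[-1.3,-3.6,0,0,0,0,1],[-1.3,-3.0,0,0,0,0,1]])

```text
clock: 27.4
position: [0.4672, 0.1829, 0.1827]
ee_rot: [-0.0, 0.986, -0.164, -0.0]
contact_force: [1.0, -0.8, -1.3]
width: 0.0118
gripper_force: 78.5
```

Emit:
servo_tool(increments=[[-0.4,-1.4,0,0,0,-6,1],[0,0,0,0,0,-8,1],[0,0,0,0,0,-8,1],[0,0,0,0,0,-8,1],[0,0,0,0,0,-8,1]])

```text
clock: 27.9
position: [0.4678, 0.1956, 0.1825]
ee_rot: [-0.0, 0.986, 0.169, -0.0]
contact_force: [0.5, -0.3, -1.2]
width: 0.0121
gripper_force: 78.6
```

Emit:
servo_tool(increments=[[0,0,0,0,0,-8,1],[0,0,0,0,0,-8,1],[0,0,0,0,0,-8,1],[0,0,0,0,0,-8,1],[0,0,0,0,0,-8,1]])

```text
clock: 28.4
position: [0.4679, 0.1955, 0.1826]
ee_rot: [-0.0, 0.869, 0.496, -0.0]
contact_force: [-0.5, 0.1, -2.1]
width: 0.012
gripper_force: 78.6
```

Emit:
servo_tool(increments=[[0,0,0,0,0,-8,1],[0,0,0,0,0,-8,1],[0,0,0,0,0,-8,1],[0,0,0,0,0,0,1],[0,0,0,0,0,0,1]])

```text
clock: 28.9
position: [0.4682, 0.1955, 0.1825]
ee_rot: [-0.0, 0.749, 0.662, -0.0]
contact_force: [0.6, 0.7, -2.0]
width: 0.0118
gripper_force: 78.6
```

```bash
python3 - <<'E'
from h import *
s=manip.get_state(); print(s["width"],s["contact_force"])
tgt([.4682,.1959,.04],83)
snap("wrist","w7")
b=snap("top"); cv2.imwrite("pics/t7.png",cv2.resize(b[120:250,190:310],(554,600),interpolation=cv2.INTER_CUBIC)[:,:,::-1])
for l in ["slot","case_hinge"]:
    for d in finder.tip_of(l,"top"): print(l,d["p"],d["at"],ground(d["at"],"top",.055))
E
```

```text
0.011802019935940903 [ 0.6073  0.6668 -2.0145]
pos [0.4682 0.1955 0.1825] yawx 82.92 tilt [-0.0003  0.0001 -1.    ] shift cm [ 0.0418 -0.0039 14.2474] turn z -0.08067944554625228
slot 0.7 [276.4, 189.7] [[0.5396 0.1454 0.055 ]]
case_hinge 0.87 [221.3, 179.5] [[0.567  0.2971 0.055 ]]
case_hinge 0.46 [180.4, 160.2] [[0.6198 0.4108 0.055 ]]
```

View pics/w7.png

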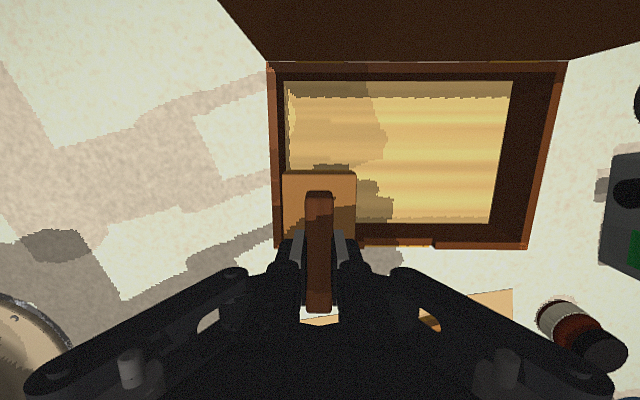

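The wrist view shows the open case with floor corners near (287,80), (513,80) and (503,223), rim corners at (267,62), (567,62) and (527,248), and the die held above its left part. I'm computing the case pose from these.

```bash
python3 - <<'E'
from h import *
c=cal("wrist")
F=ground([[287,80],[513,80],[503,223]],"wrist",.006,c); Rm=ground([[267,62],[567,62],[527,248],[273,247]],"wrist",.06,c)
print(F);print(Rm)
C=np.array([.549,.2142]); 
for q in list(F)+list(Rm):
    d=q[:2]-C; print("case xy for yaw83",d@[.1219,.9925], d@[-.9925,.1219])
def ang(v): return np.degrees(np.arctan2(v[1],v[0]))
print(ang(Rm[0]-Rm[1]),ang(F[0]-F[1]),ang(Rm[1]-Rm[2]),Rm[[0,1]].mean(0),Rm.mean(0))
E
```

```text
[[0.4498 0.3045 0.006 ]
 [0.6772 0.2757 0.006 ]
 [0.6751 0.1208 0.006 ]]
[[0.4403 0.3126 0.06  ]
 [0.6847 0.2813 0.06  ]
 [0.6647 0.1162 0.06  ]
 [0.4178 0.1469 0.06  ]]
case xy for yaw83 0.07751111606382959 0.10942392951715274
case xy for yaw83 0.076698453486737 -0.11977994296835412
case xy for yaw83 -0.0773128979363437 -0.13649518874574607
case xy for yaw83 0.08439202110867873 0.11988861564677554
case xy for yaw83 0.08318650078431836 -0.12649900860902616
case xy for yaw83 -0.08314909659694515 -0.1267935237918039
case xy for yaw83 -0.08276458365141173 0.12206511723610926
172.71760087365584 172.7947878574803 83.09938252831878 [0.5625 0.297  0.06  ] [0.5519 0.2143 0.06  ]
```

Emit:
servo_tool(increments=[[0,0.2,2,0,0,0,1],[0,0,3,0,0,0,1],[0,0,3,0,0,0,1],[0,0,2.5,0,0,0,1],[0,0,2,0,0,0,1]])

```text
clock: 29.6
position: [0.47, 0.1951, 0.0559]
ee_rot: [-0.0, 0.749, 0.663, -0.001]
contact_force: [0.8, -0.7, -1.8]
width: 0.0118
gripper_force: 78.6
```

Emit:
servo_tool(increments=[[0,0,1,0,0,0,1],[0,0,0.5,0,0,0,1],[0,0,0.2,0,0,0,1],[0,0,0,0,0,0,1],[0,0,0,0,0,0,0.4]])

```text
clock: 30.1
position: [0.4715, 0.1955, 0.0413]
ee_rot: [0.001, 0.749, 0.663, 0.001]
contact_force: [-0.7, -0.0, -0.2]
width: 0.0245
gripper_force: 0.0
```

Emit:
servo_tool(increments=[[0,0,0,0,0,0,0.4],[0,0,0,0,0,0,0.3],[0,0,-1,0,0,0,0.3],[0,0,-3,0,0,0,0.3],[0,0,-4,0,0,0,0.2]])

```text
clock: 30.6
position: [0.4693, 0.1948, 0.1205]
ee_rot: [-0.001, 0.749, 0.663, -0.002]
contact_force: [0.4, -0.3, -0.7]
width: 0.0343
gripper_force: 0.0
```

Emit:
servo_tool(increments=[[0,0,-4,0,0,0,-0.3],[0,0,-4,0,0,0,-0.3],[0,0,0,0,0,0,-0.3],[0,0,0,0,0,0,-0.3],[0,0,0,0,0,0,-0.3]])

```text
clock: 31.1
position: [0.4696, 0.195, 0.1996]
ee_rot: [-0.0, 0.749, 0.663, -0.001]
contact_force: [0.1, -0.1, 0.8]
width: 0.0554
gripper_force: 0.0
```

```bash
python3 - <<'E'
from h import *
ridges(z=.046)
print("top"); dies("top",h=.022)
tgt([.474,-.034,.2],41)
E
```

```text
p 0.59 px [322. 181.] whole@.02 [0.4719 0.1938] [84.6337 42.0226] 82.6313 ridge [0.4718 0.1943] [67.4393 37.5035] 83.1007
p 0.58 px [442. 351.] whole@.02 [ 0.6057 -0.0565] [61.8272 34.6218] 88.5713 ridge [ 0.5935 -0.0297] [16.0688 59.3103] 101.9523
p 0.49 px [348. 316.] whole@.02 [0.4872 0.0148] [17.4257 31.2374] 176.684 ridge [0.4865 0.0345] [14.658  26.3097] 176.8584
p 0.45 px [569. 329.] whole@.02 [ 0.7714 -0.0296] [ 38.1029 135.4499] 137.1136 ridge [ 0.7556 -0.0142] [33.7755 97.6616] 137.1136
top
die 0.87 [0.4709 0.1864] [39.4039 62.0096] 90.2904
die 0.75 [ 0.4709 -0.0297] [79.5975 39.9767] 42.4664
die 0.74 [ 0.5962 -0.0369] [42.5976 80.4088] 103.3823
die 0.69 [ 0.6165 -0.1891] [41.5859 81.6535] 173.7416
pos [0.4699 0.195  0.199 ] yawx 83.07 tilt [-0.0026 -0.0006 -1.    ] shift cm [-22.6846   3.1709  -0.0839] turn z 42.07397407114678
```

Emit:
servo_tool(increments=[[-3,0.4,0,0,0,0,-0.3],[-4.5,0.6,0,0,0,0,-0.3],[-5,0.7,0,0,0,0,-0.3],[-5,0.7,0,0,0,0,-0.3],[-3.5,0.5,0,0,0,0,-0.3]])

```text
clock: 31.8
position: [0.4735, -0.0184, 0.1996]
ee_rot: [-0.0, 0.749, 0.663, -0.001]
contact_force: [0.2, -0.0, -1.1]
width: 0.0553
gripper_force: 0.0
```

Emit:
servo_tool(increments=[[-1.5,0.2,0,0,0,8,-0.3],[0,0,0,0,0,8.5,-0.3],[0,0,0,0,0,8.5,-0.3],[0,0,0,0,0,8,-0.3],[0,0,0,0,0,8,-0.3]])

```text
clock: 32.3
position: [0.4739, -0.031, 0.1994]
ee_rot: [-0.001, 0.934, 0.356, -0.001]
contact_force: [-0.1, -0.0, -0.3]
width: 0.0554
gripper_force: 0.0
```

```bash
python3 - <<'E'
from h import *
ridges(); tgt([.473,-.032,.0335],42)
E
```

```text
p 0.96 px [318. 182.] whole@.02 [ 0.4718 -0.0304] [81.0213 39.2531] 41.7704 ridge [ 0.4721 -0.0301] [65.4126 36.7565] 42.55
p 0.91 px [138.  37.] whole@.02 [0.4729 0.2029] [77.8766 44.3952] 83.2269 ridge [0.4728 0.1911] [71.8128 19.2171] 83.1166
p 0.76 px [402.  98.] whole@.02 [ 0.5973 -0.0374] [42.1804 82.9756] 102.5965 ridge [ 0.5956 -0.0359] [16.9764 64.8681] 102.0952
p 0.76 px [506. 178.] whole@.02 [ 0.6163 -0.1858] [50.8095 85.5481] 172.994 ridge [ 0.6151 -0.1839] [22.8244 66.9459] 173.5924
pos [ 0.4739 -0.0309  0.1995] yawx 42.09 tilt [-0.0016  0.0004 -1.    ] shift cm [-0.1268  0.0427 16.6018] turn z 0.08540091921918247
```

Emit:
servo_tool(increments=[[-0.1,0,3,0,0,0,-0.3],[0,0,4,0,0,0,-0.3],[0,0,4,0,0,0,-0.3],[0,0,3,0,0,0,-0.3],[0,0,1.5,0,0,0,-0.3]])

```text
clock: 32.9
position: [0.4713, -0.0311, 0.0423]
ee_rot: [-0.002, 0.933, 0.361, -0.002]
contact_force: [-0.8, 0.0, -0.4]
width: 0.0554
gripper_force: 0.0
```

Emit:
servo_tool(increments=[[0,0,0.8,0,0,0,-0.3],[0,0,0.3,0,0,0,-0.3],[0,0,0,0,0,0,1],[0,0,0,0,0,0,1],[0,0,0,0,0,0,1]])

```text
clock: 33.4
position: [0.4739, -0.0315, 0.0351]
ee_rot: [0.0, 0.933, 0.359, 0.001]
contact_force: [-0.3, -1.1, 0.9]
width: 0.0128
gripper_force: 45.2
```

Emit:
servo_tool(increments=[[0,0,0,0,0,0,1],[0,0,-2,0,0,0,1],[0,0,-4,0,0,0,1],[0,0,-4,0,0,0,1],[0,0,-3,0,0,0,1]])

```text
clock: 33.9
position: [0.474, -0.0317, 0.1667]
ee_rot: [0.001, 0.933, 0.359, 0.001]
contact_force: [0.4, -0.1, -2.9]
width: 0.012
gripper_force: 78.8
```

Emit:
servo_tool(increments=[[2.4,-1.6,-2,0,0,0,1],[3.2,-2.3,0,0,0,0,1],[3.2,-2.3,0,0,0,0,1],[3.2,-2.3,0,0,0,0,1],[3.2,-2.3,0,0,0,0,1]])

```text
clock: 34.4
position: [0.5139, 0.1518, 0.1844]
ee_rot: [0.0, 0.933, 0.359, 0.0]
contact_force: [0.6, -0.4, -1.6]
width: 0.0119
gripper_force: 78.8
```

Emit:
servo_tool(increments=[[2.0,-1.5,0,0,0,0,1],[1.2,-0.8,0,0,0,-8,1],[0,0,0,0,0,-8,1],[0,0,0,0,0,-8.5,1],[0,0,0,0,0,-8.5,1]])

```text
clock: 34.9
position: [0.5219, 0.1891, 0.184]
ee_rot: [-0.0, 0.791, 0.612, -0.0]
contact_force: [0.2, 0.4, -2.5]
width: 0.0114
gripper_force: 78.8
```

Emit:
servo_tool(increments=[[0,0,0,0,0,-8,1],[0,0,0,0,0,0,1],[0,0,0,0,0,0,1],[0,0,0,0,0,0,1],[0,0,0,0,0,0,1]])

```text
clock: 35.4
position: [0.5222, 0.1889, 0.1843]
ee_rot: [-0.0, 0.749, 0.663, 0.0]
contact_force: [-0.6, -0.9, -1.7]
width: 0.0118
gripper_force: 78.8
```

```bash
python3 - <<'E'
from h import *
s=manip.get_state(); print(s["width"],s["contact_force"]); tgt([.5218,.1897,.0405],83)
E
```

```text
0.011778033018124216 [-0.601  -0.9275 -1.7263]
pos [0.5222 0.1889 0.1843] yawx 83.01 tilt [ 0.      0.0001 -1.    ] shift cm [ 0.0732 -0.0533 14.3793] turn z 0.008748509152411543
```

Emit:
servo_tool(increments=[[0,0,2,0,0,0,1],[0,0,3,0,0,0,1],[0,0,3,0,0,0,1],[0,0,2.5,0,0,0,1],[0,0,2,0,0,0,1]])

```text
clock: 35.9
position: [0.5217, 0.1888, 0.0578]
ee_rot: [-0.0, 0.749, 0.663, -0.001]
contact_force: [0.2, 0.4, -1.1]
width: 0.0115
gripper_force: 78.8
```

Emit:
servo_tool(increments=[[0,0,1,0,0,0,1],[0,0,0.5,0,0,0,1],[0,0,0.2,0,0,0,1],[0,0,0,0,0,0,1],[0,0,0,0,0,0,0.4]])

```text
clock: 36.4
position: [0.5232, 0.1892, 0.0434]
ee_rot: [0.001, 0.749, 0.663, 0.001]
contact_force: [0.5, 0.8, 0.6]
width: 0.0244
gripper_force: 0.0
```

Emit:
servo_tool(increments=[[0,0,0,0,0,0,0.4],[0,0,0,0,0,0,0.3],[0,0,-1,0,0,0,0.3],[0,0,-3,0,0,0,0.3],[0,0,-4,0,0,0,0.2]])

```text
clock: 36.9
position: [0.5209, 0.1886, 0.1224]
ee_rot: [-0.001, 0.749, 0.663, -0.002]
contact_force: [0.9, 0.0, -0.6]
width: 0.0339
gripper_force: 0.0
```

Emit:
servo_tool(increments=[[0,0,-4,0,0,0,-0.3],[-1.5,0.7,-4,0,0,0,-0.3],[-4,1.8,0,0,0,0,-0.3],[-4.5,2.1,0,0,0,0,-0.3],[-4.5,2.1,0,0,0,0,-0.3]])

```text
clock: 37.4
position: [0.5718, 0.0358, 0.2041]
ee_rot: [0.001, 0.748, 0.664, 0.001]
contact_force: [0.6, -0.1, -0.6]
width: 0.0555
gripper_force: 0.0
```

Emit:
servo_tool(increments=[[-4.5,2.1,0,0,0,0,-0.3],[-2.6,1.3,0,0,0,-6,-0.3],[0,0,0,0,0,-7,-0.3],[0,0,0,0,0,-6,-0.3],[0,0,0,0,0,0,-0.3]])

```text
clock: 37.9
position: [0.5965, -0.0381, 0.203]
ee_rot: [0.0, 0.629, 0.777, 0.0]
contact_force: [0.2, -0.6, 0.3]
width: 0.0558
gripper_force: 0.0
```

```bash
python3 - <<'E'
from h import *
ridges(); tgt([.596,-.037,.0335],102.3)
print("top");dies("top",h=.022)
E
```

```text
p 0.93 px [320. 177.] whole@.02 [ 0.5982 -0.036 ] [40.8284 82.8281] 101.138 ridge [ 0.5971 -0.0367] [36.9434 66.2294] 102.938
p 0.68 px [309. 294.] whole@.02 [ 0.6174 -0.1859] [51.3873 81.3753] 173.9849 ridge [ 0.6171 -0.1836] [23.3614 64.2103] 173.469
pos [ 0.5965 -0.0376  0.2029] yawx 101.95 tilt [ 0.0008 -0.     -1.    ] shift cm [ 0.0714 -0.0479 16.944 ] turn z -0.3458774462756651
top
die 0.93 [0.5223 0.1873] [81.7529 39.6044] 82.1652
die 0.91 [0.4705 0.1953] [83.6556 42.1087] 82.17
die 0.72 [ 0.5928 -0.0152] [43.3045 41.3229] 18.4757
die 0.64 [ 0.6162 -0.1939] [31.2242 80.1896] 172.4925
```

Emit:
servo_tool(increments=[[0.1,0,3,0,0,0,-0.3],[0,0,4,0,0,0,-0.3],[0,0,4,0,0,0,-0.3],[0,0,3,0,0,0,-0.3],[0,0,1.7,0,0,0,-0.3]])

```text
clock: 38.6
position: [0.5945, -0.0359, 0.0427]
ee_rot: [-0.002, 0.629, 0.777, -0.001]
contact_force: [0.7, -0.0, 0.3]
width: 0.0556
gripper_force: 0.0
```

Emit:
servo_tool(increments=[[0,0,0.9,0,0,0,-0.3],[0,0,0.3,0,0,0,-0.3],[0,0,0,0,0,0,1],[0,0,0,0,0,0,1],[0,0,0,0,0,0,1]])

```text
clock: 39.1
position: [0.5973, -0.0368, 0.0346]
ee_rot: [0.001, 0.629, 0.778, 0.001]
contact_force: [0.1, 1.7, 13.5]
width: 0.0126
gripper_force: 46.9
```

Emit:
servo_tool(increments=[[0,0,0,0,0,0,1],[0,0,-2,0,0,0,1],[0,0,-4,0,0,0,1],[0,0,-4,0,0,0,1],[0,0,-3,0,0,0,1]])

```text
clock: 39.6
position: [0.5966, -0.0367, 0.1656]
ee_rot: [0.001, 0.629, 0.778, 0.0]
contact_force: [0.8, 0.5, -2.8]
width: 0.0114
gripper_force: 78.8
```

Emit:
servo_tool(increments=[[2.5,0.3,-2,0,0,0,1],[4,0.4,0,0,0,0,1],[4,0.4,0,0,0,0,1],[4,0.4,0,0,0,0,1],[4,0.4,0,0,0,0,1]])

```text
clock: 40.1
position: [0.5753, 0.1495, 0.1831]
ee_rot: [-0.0, 0.629, 0.777, -0.0]
contact_force: [1.1, -0.2, -2.1]
width: 0.0116
gripper_force: 78.9
```

Emit:
servo_tool(increments=[[2.2,0.2,0,0,0,0,1],[1.3,0.2,0,0,0,6,1],[0,0,0,0,0,7,1],[0,0,0,0,0,6,1],[0,0,0,0,0,0,1]])

```text
clock: 40.6
position: [0.5722, 0.1834, 0.183]
ee_rot: [-0.0, 0.748, 0.663, -0.0]
contact_force: [0.4, 0.1, -2.8]
width: 0.012
gripper_force: 78.8
```

Emit:
servo_tool(increments=[[0,0,0,0,0,0,1],[0,0,0,0,0,0,1],[0,0,0,0,0,0,1],[0,0,0,0,0,0,1],[0,0,0,0,0,0,1]])

```text
clock: 41.1
position: [0.5728, 0.1832, 0.1833]
ee_rot: [-0.0, 0.748, 0.663, 0.0]
contact_force: [0.3, -0.2, -3.0]
width: 0.0117
gripper_force: 78.8
```

```bash
python3 - <<'E'
from h import *
s=manip.get_state(); print(s["width"],s["contact_force"]); tgt([.5734,.1833,.0405],83)
E
```

```text
0.01165339616005187 [ 0.3012 -0.191  -2.9785]
pos [0.5728 0.1832 0.1833] yawx 83.08 tilt [ 0.      0.0001 -1.    ] shift cm [ 0.0176  0.0622 14.2812] turn z 0.08449635123565713
```

Emit:
servo_tool(increments=[[0,0.1,2,0,0,0,1],[0,0,3,0,0,0,1],[0,0,3,0,0,0,1],[0,0,2.5,0,0,0,1],[0,0,2,0,0,0,1]])

```text
clock: 41.6
position: [0.5731, 0.183, 0.0567]
ee_rot: [-0.0, 0.748, 0.663, -0.001]
contact_force: [0.4, 0.4, -2.2]
width: 0.0118
gripper_force: 78.8
```

Emit:
servo_tool(increments=[[0,0,1,0,0,0,1],[0,0,0.5,0,0,0,1],[0,0,0.2,0,0,0,1],[0,0,0,0,0,0,1],[0,0,0,0,0,0,0.4]])

```text
clock: 42.1
position: [0.5748, 0.1834, 0.0426]
ee_rot: [0.001, 0.748, 0.663, 0.001]
contact_force: [0.5, -0.3, -0.1]
width: 0.0242
gripper_force: 0.0
```

Emit:
servo_tool(increments=[[0,0,0,0,0,0,0.4],[0,0,0,0,0,0,0.3],[0,0,-1,0,0,0,0.3],[0,0,-3,0,0,0,0.3],[0,0,-4,0,0,0,0.2]])

```text
clock: 42.6
position: [0.5724, 0.1829, 0.1212]
ee_rot: [-0.001, 0.749, 0.663, -0.002]
contact_force: [0.9, -1.4, -0.6]
width: 0.0342
gripper_force: 0.0
```

Emit:
servo_tool(increments=[[0,0,-4,0,0,0,-0.3],[-2.4,0.6,-4,0,0,0,-0.3],[-4.2,1.0,0,0,0,0,-0.3],[-4.5,1.1,0,0,0,0,-0.3],[-4.5,1.1,0,0,0,0,-0.3]])

```text
clock: 43.1
position: [0.5929, 0.0225, 0.2031]
ee_rot: [0.001, 0.748, 0.664, 0.001]
contact_force: [-0.7, -0.4, -0.0]
width: 0.0555
gripper_force: 0.0
```

Emit:
servo_tool(increments=[[-4.5,1.1,0,0,0,0,-0.3],[-4.5,1.1,0,0,0,0,-0.3],[-4.5,1.1,0,0,0,0,-0.3],[-4.5,1.1,0,0,0,0,-0.3],[-2.8,0.6,0,0,0,6,-0.3]])

```text
clock: 43.6
position: [0.6175, -0.1925, 0.2023]
ee_rot: [0.001, 0.784, 0.621, 0.0]
contact_force: [0.5, -0.0, 0.4]
width: 0.0558
gripper_force: 0.0
```

Emit:
servo_tool(increments=[[0,0,0,0,0,8,-0.3],[0,0,0,0,0,8,-0.3],[0,0,0,0,0,8,-0.3],[0,0,0,0,0,8,-0.3],[0,0,0,0,0,8,-0.3]])

```text
clock: 44.1
position: [0.6172, -0.1889, 0.2023]
ee_rot: [0.0, 0.949, 0.315, 0.0]
contact_force: [-0.4, -0.5, 0.6]
width: 0.0553
gripper_force: 0.0
```

Emit:
servo_tool(increments=[[0,0,0,0,0,8,-0.3],[0,0,0,0,0,8,-0.3],[0,0,0,0,0,8,-0.3],[0,0,0,0,0,8,-0.3],[0,0,0,0,0,8,-0.3]])

```text
clock: 44.6
position: [0.6172, -0.1888, 0.2024]
ee_rot: [0.0, 1.0, -0.028, 0.0]
contact_force: [0.3, 0.0, -0.2]
width: 0.0556
gripper_force: 0.0
```

Emit:
servo_tool(increments=[[0,0,0,0,0,4,-0.3],[0,0,0,0,0,0,-0.3],[0,0,0,0,0,0,-0.3],[0,0,0,0,0,0,-0.3],[0,0,0,0,0,0,-0.3]])

```text
clock: 45.1
position: [0.6172, -0.1888, 0.2015]
ee_rot: [-0.0, 0.998, -0.06, 0.0]
contact_force: [-0.1, -0.1, 0.5]
width: 0.056
gripper_force: 0.0
```

```bash
python3 - <<'E'
from h import *
ridges(); tgt([.6165,-.1885,.0335],-6.7)
print("top");dies("top",h=.022)
E
```

```text
p 0.77 px [ 22. 291.] whole@.02 [0.5249 0.2005] [54.9485 52.0641] 83.2493 ridge [0.5252 0.1761] [50.156  26.9241] 82.2736
p 0.65 px [ 16. 250.] whole@.02 [0.5764 0.1864] [39.3661 48.3997] 172.5628 ridge [0.5758 0.1651] [30.8    22.3263] 82.5794
p 0.64 px [342. 186.] whole@.02 [ 0.6066 -0.2126] [39.8214 81.3673] 173.3524 ridge [ 0.6127 -0.2117] [37.2929 73.8046] 173.3538
p 0.64 px [ 23. 326.] whole@.02 [0.473  0.2141] [53.9512 70.703 ] 158.1373 ridge [0.4756 0.1951] [54.0558 28.9939] 82.1286
pos [ 0.6172 -0.1888  0.2013] yawx -6.9 tilt [ 0.      0.0001 -1.    ] shift cm [-0.0763 -0.0167 16.782 ] turn z -0.19767083313448097
top
die 0.86 [0.5752 0.1834] [82.3474 42.7694] 83.9389
die 0.86 [0.522  0.1872] [85.2431 41.8697] 83.9424
die 0.85 [0.4694 0.195 ] [83.5107 40.62  ] 86.928
```

Die D was knocked aside and is now at (0.607,-0.213). I'm correcting for that and looking again.

Emit:
servo_tool(increments=[[-0.4,1,0,0,0,0,-0.3],[-0.4,1.5,0,0,0,0,-0.3],[0,0,0,0,0,0,-0.3],[0,0,0,0,0,0,-0.3],[0,0,0,0,0,0,-0.3]])

```text
clock: 45.8
position: [0.6062, -0.2128, 0.2013]
ee_rot: [-0.0, 0.998, -0.061, 0.0]
contact_force: [0.1, 0.5, -0.4]
width: 0.0552
gripper_force: 0.0
```

```bash
python3 - <<'E'
from h import *
ridges(); tgt([.607,-.2126,.0335],-6.7)
E
```

```text
p 0.9 px [ 10. 320.] whole@.02 [0.4711 0.2024] [25.6067 61.3168] 158.4888 ridge [0.4739 0.1823] [26.0349 28.664 ] 171.901
p 0.57 px [ 10. 286.] whole@.02 [0.5218 0.1826] [22.1736 55.8139] 157.4191 ridge [0.5228 0.1629] [21.7166 24.7421] 169.9542
pos [ 0.6064 -0.2125  0.2013] yawx -6.92 tilt [ 0.0001  0.0003 -1.    ] shift cm [ 0.0639  0.0111 16.7758] turn z -0.21672648406212147
```

Emit:
servo_tool(increments=[[0,0,3,0,0,0,-0.3],[0,0,4,0,0,0,-0.3],[0,0,4,0,0,0,-0.3],[0,0,3,0,0,0,-0.3],[0,0,1.6,0,0,0,-0.3]])

```text
clock: 46.4
position: [0.6047, -0.2114, 0.0421]
ee_rot: [-0.001, 0.998, -0.06, -0.002]
contact_force: [-0.3, -0.1, -0.0]
width: 0.0556
gripper_force: 0.0
```

Emit:
servo_tool(increments=[[0,0,0.8,0,0,0,-0.3],[0,0,0.3,0,0,0,-0.3],[0,0,0,0,0,0,1],[0,0,0,0,0,0,1],[0,0,0,0,0,0,1]])

```text
clock: 46.9
position: [0.6071, -0.2128, 0.0356]
ee_rot: [0.0, 0.998, -0.06, 0.001]
contact_force: [-0.5, 3.2, 11.9]
width: 0.0131
gripper_force: 45.7
```

Emit:
servo_tool(increments=[[0,0,0,0,0,0,1],[0,0,-2,0,0,0,1],[0,0,-4,0,0,0,1],[0,0,-4,0,0,0,1],[0,0,-3,0,0,0,1]])

```text
clock: 47.4
position: [0.6066, -0.2129, 0.1666]
ee_rot: [0.0, 0.998, -0.06, 0.001]
contact_force: [-0.4, -0.1, -2.1]
width: 0.0118
gripper_force: 78.8
```

```bash
python3 - <<'E'
from h import *
ridges(z=.18); s=manip.get_state(); print(s["width"],s["contact_force"]); tgt([.625,.177,.18],83)
E
```

```text
p 0.7 px [319. 240.] whole@.02 [ 0.5435 -0.205 ] [ 76.1408 165.6975] 173.4565 ridge [ 0.616  -0.2139] [12.5554 55.9511] 172.6465
0.01187980392035533 [ 0.7246 -0.1632 -2.6613]
pos [ 0.609  -0.214   0.1695] yawx -6.92 tilt [ 0.0094 -0.0045 -0.9999] shift cm [ -3.107  -39.0017  -1.2092] turn z -89.91627817158235
```

Emit:
servo_tool(increments=[[-0.2,-2.7,-1.2,0,0,0,1],[-0.3,-4,0,0,0,0,1],[-0.3,-4,0,0,0,0,1],[-0.3,-4,0,0,0,0,1],[-0.3,-4,0,0,0,0,1]])

```text
clock: 48.0
position: [0.6137, -0.0238, 0.1743]
ee_rot: [-0.0, 0.998, -0.061, -0.002]
contact_force: [0.7, 0.8, -1.6]
width: 0.0119
gripper_force: 78.8
```

Emit:
servo_tool(increments=[[-0.3,-4,0,0,0,0,1],[-0.3,-4,0,0,0,0,1],[-0.3,-4,0,0,0,0,1],[-0.3,-4,0,0,0,0,1],[-0.3,-3,0,0,0,0,1]])

```text
clock: 48.5
position: [0.6217, 0.1675, 0.1742]
ee_rot: [-0.0, 0.998, -0.06, -0.002]
contact_force: [0.7, -0.8, -2.6]
width: 0.0116
gripper_force: 78.8
```

Emit:
servo_tool(increments=[[-0.1,-1.3,0,0,0,-6,1],[0,0,0,0,0,-8,1],[0,0,0,0,0,-8,1],[0,0,0,0,0,-8,1],[0,0,0,0,0,-8,1]])

```text
clock: 49.0
position: [0.6223, 0.178, 0.1741]
ee_rot: [-0.0, 0.963, 0.271, -0.002]
contact_force: [-0.3, -0.1, -2.4]
width: 0.0118
gripper_force: 78.8
```

Emit:
servo_tool(increments=[[0,0,0,0,0,-8,1],[0,0,0,0,0,-8,1],[0,0,0,0,0,-8,1],[0,0,0,0,0,-8,1],[0,0,0,0,0,-8,1]])

```text
clock: 49.5
position: [0.6224, 0.1779, 0.1741]
ee_rot: [-0.001, 0.812, 0.584, -0.002]
contact_force: [-0.2, 0.1, -2.6]
width: 0.0117
gripper_force: 78.8
```

Emit:
servo_tool(increments=[[0,0,0,0,0,-8,1],[0,0,0,0,0,-4,1],[0,0,0,0,0,0,1],[0,0,0,0,0,0,1],[0,0,0,0,0,0,1]])

```text
clock: 50.0
position: [0.6232, 0.178, 0.1755]
ee_rot: [-0.0, 0.749, 0.663, -0.0]
contact_force: [0.0, 0.4, -2.5]
width: 0.0115
gripper_force: 78.8
```

```bash
python3 - <<'E'
from h import *
snap("wrist","w8"); s=manip.get_state(); print(s["width"],s["contact_force"]); tgt([.625,.177,.042],83)
E
```

```text
0.011924693203568834 [-0.0057 -0.1412 -2.6255]
pos [0.6232 0.1781 0.1757] yawx 83.03 tilt [-0.0009 -0.0001 -1.    ] shift cm [-0.0823  0.2005 13.3747] turn z 0.031939556228053334
```

View pics/w8.png

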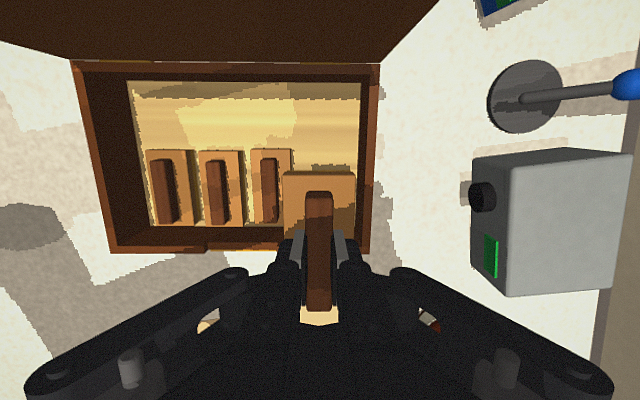

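Three dies stand neatly at (168,188), (220,188) and (272,188), with the fourth held over its gap. I'm lowering and releasing it.

Emit:
servo_tool(increments=[[0,0.2,2,0,0,0,1],[0,0,3,0,0,0,1],[0,0,3,0,0,0,1],[0,0,2.5,0,0,0,1],[0,0,1.5,0,0,0,1]])

```text
clock: 50.55
position: [0.6241, 0.1776, 0.0539]
ee_rot: [-0.001, 0.749, 0.663, -0.001]
contact_force: [-0.8, -0.8, -2.8]
width: 0.0117
gripper_force: 78.8
```

Emit:
servo_tool(increments=[[0,0,0.8,0,0,0,1],[0,0,0.4,0,0,0,1],[0,0,0.1,0,0,0,1],[0,0,0,0,0,0,1],[0,0,0,0,0,0,0.4]])

```text
clock: 51.05
position: [0.6264, 0.1781, 0.0446]
ee_rot: [0.001, 0.749, 0.663, 0.001]
contact_force: [0.4, -0.1, 0.8]
width: 0.0247
gripper_force: 0.0
```

Emit:
servo_tool(increments=[[0,0,0,0,0,0,0.4],[0,0,0,0,0,0,0.3],[0,0,-1,0,0,0,0.3],[0,0,-3,0,0,0,0.3],[0,0,-4,0,0,0,0.3]])

```text
clock: 51.55
position: [0.6241, 0.1777, 0.123]
ee_rot: [-0.001, 0.749, 0.663, -0.002]
contact_force: [0.9, -0.3, 0.7]
width: 0.03
gripper_force: 0.0
```

Emit:
servo_tool(increments=[[0,0,-4,0,0,0,0.3],[0,0,-4,0,0,0,0.3],[0,0,0,0,0,0,1],[0,0,0,0,0,0,1],[0,0,0,0,0,0,1]])

```text
clock: 52.05
position: [0.6246, 0.1777, 0.2026]
ee_rot: [-0.0, 0.748, 0.663, -0.001]
contact_force: [0.1, 0.7, -1.2]
width: 0.0001
gripper_force: 0.0
```

```bash
python3 - <<'E'
from h import *
snap("wrist","w9"); ridges(z=.046); print("top"); dies("top",h=.022); tgt([.551+.1219*.125,.2143+.9925*.125,.3],83)
E
```

```text
p 0.92 px [228. 184.] whole@.02 [0.5231 0.1862] [83.1068 44.8338] 82.9383 ridge [0.5274 0.1886] [63.6593 20.2906] 83.1125
p 0.78 px [185. 180.] whole@.02 [0.4724 0.194 ] [83.8864 49.9164] 83.092 ridge [0.4776 0.1956] [63.5559 22.4987] 82.7576
p 0.75 px [321. 180.] whole@.02 [0.6264 0.176 ] [82.7749 41.074 ] 83.0522 ridge [0.6265 0.1766] [66.0873 36.8535] 82.1202
top
die 0.79 [0.6258 0.1729] [75.5784 44.3081] 83.9243
die 0.78 [0.521  0.1723] [50.7079 40.0024] 83.1702
die 0.55 [0.5718 0.1733] [57.6486 37.4339] 82.1306
die 0.45 [0.4668 0.1682] [42.3605 30.9943] 0.84
pos [0.625  0.1778 0.202 ] yawx 83.08 tilt [-0.0023 -0.0003 -1.    ] shift cm [15.2274 -7.7888 -9.7874] turn z 0.07822662909251221
```

View pics/w9.png

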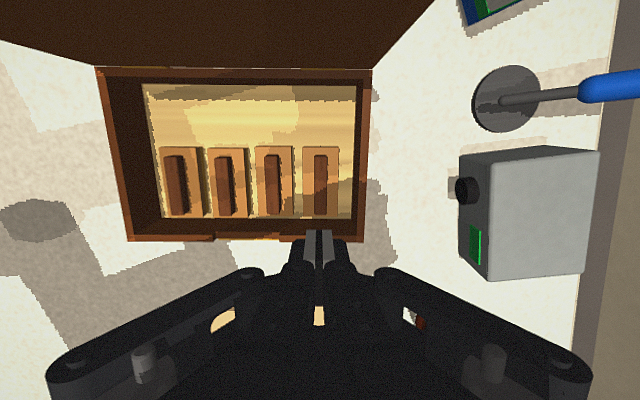

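All four dies are in, at image x 182, 228, 275 and 320. I'm moving over and behind the lid with the fingers shut.

Emit:
servo_tool(increments=[[0,0,-3,0,0,0,1],[0,0,-4,0,0,0,1],[0,0,-3,0,0,0,1],[0,-2,-1,0,0,0,1],[0,-3,0,0,0,0,1]])

```text
clock: 52.8
position: [0.5776, 0.1838, 0.3146]
ee_rot: [0.001, 0.749, 0.663, 0.002]
contact_force: [0.5, -0.3, 0.7]
width: -0.0003
gripper_force: 0.0
```

Emit:
servo_tool(increments=[[2.5,-2.8,0,0,0,0,1],[3.5,0,0,0,0,0,1],[4,0,0,0,0,0,1],[3.5,0,0,0,0,0,1],[1.7,0,0,0,0,0,1]])

```text
clock: 53.3
position: [0.5662, 0.3409, 0.3123]
ee_rot: [-0.001, 0.748, 0.664, -0.0]
contact_force: [-0.4, -1.2, -1.0]
width: 0.0003
gripper_force: 0.0
```

Emit:
servo_tool(increments=[[0,0,0,0,0,0,1],[0,0,2,0,0,0,1],[0,0,3,0,0,0,1],[0,0,2,0,0,0,1],[0,0,1,0,0,0,1]])

```text
clock: 53.8
position: [0.5654, 0.3358, 0.231]
ee_rot: [-0.0, 0.749, 0.663, -0.002]
contact_force: [-0.6, -0.9, -0.5]
width: -0.0001
gripper_force: 0.0
```

```bash
cat >> h.py <<'E'
def incase():
    p=manip.get_state()["position"]; d=p[:2]-[.551,.2143]; return d@[.1219,.9925],d@[-.9925,.1219],p[2]
E
python3 - <<'E'
from h import *
s=manip.get_state(); print(incase(),s["contact_force"])
b=snap("side"); cv2.imwrite("pics/s10.png",cv2.resize(b[60:220,180:420],(780,520),interpolation=cv2.INTER_CUBIC)[:,:,::-1])
E
```

```text
(np.float64(0.12236098140670598), np.float64(0.0004976786956145007), np.float64(0.23101956701817783)) [-0.5708 -0.861  -0.4684]
```

View pics/s10.png

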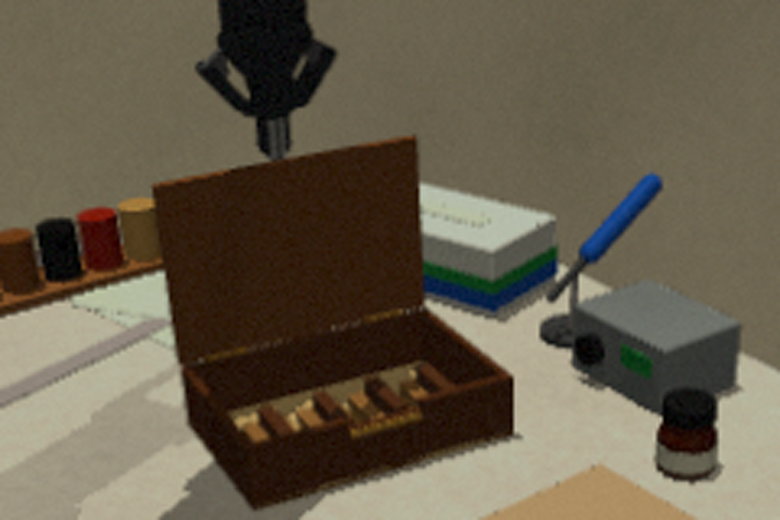

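The fingers are just behind the lid's top edge at crop (275,155), with all the dies inside. I'm lowering slightly and sweeping the lid shut along its arc.

Emit:
servo_tool(increments=[[0,0,1,0,0,0,1],[0,0,0.5,0,0,0,1],[-1,0,0,0,0,0,1],[-1,0,0,0,0,0,1],[-0.8,0,0,0,0,0,1]])

```text
clock: 54.35
position: [0.5631, 0.3099, 0.2191]
ee_rot: [-0.0, 0.749, 0.663, 0.001]
contact_force: [-0.9, 2.0, -0.9]
width: 0.0004
gripper_force: 0.9
```

Emit:
servo_tool(increments=[[-1,0,0,0,0,0,1],[-1,0,0,0,0,0,1],[-1,0,0.1,0,0,0,1],[-1,0,0.2,0,0,0,1],[-1,0,0.3,0,0,0,1]])

```text
clock: 54.85
position: [0.5569, 0.2598, 0.2124]
ee_rot: [0.0, 0.749, 0.663, 0.0]
contact_force: [-0.8, 0.8, -0.0]
width: 0.0001
gripper_force: 0.7
```

Emit:
servo_tool(increments=[[-1,0,0.3,0,0,0,1],[-0.9,0,0.5,0,0,0,1],[-0.9,0,0.5,0,0,0,1],[-0.9,0,0.5,0,0,0,1],[-0.8,0,0.7,0,0,0,1]])

```text
clock: 55.35
position: [0.5516, 0.2152, 0.187]
ee_rot: [0.0, 0.749, 0.663, 0.0]
contact_force: [-0.1, 0.8, 1.2]
width: 0.0001
gripper_force: 0.6
```

```bash
python3 - <<'E'
from h import *
s=manip.get_state(); print(incase(),s["contact_force"])
b=snap("side"); cv2.imwrite("pics/s11.png",cv2.resize(b[60:220,180:420],(780,520),interpolation=cv2.INTER_CUBIC)[:,:,::-1])
E
```

```text
(np.float64(0.0009187014543725069), np.float64(-0.0005047199548649077), np.float64(0.1870369037271531)) [-0.146   0.8396  1.2043]
```

View pics/s11.png

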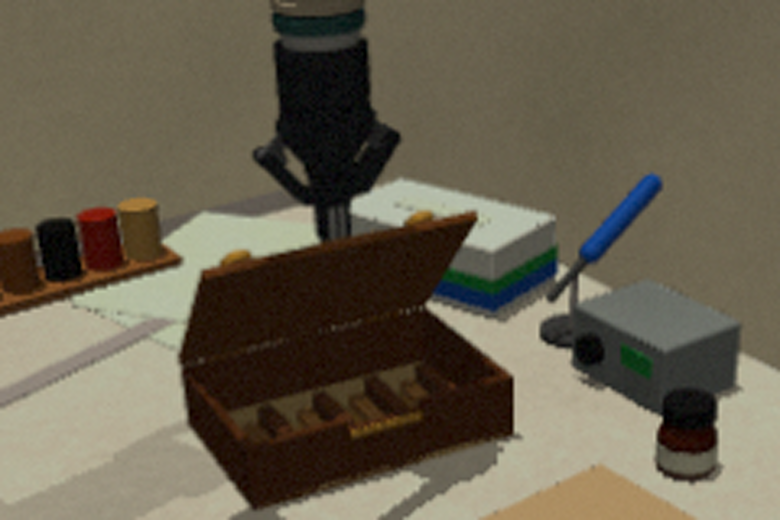

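Emit:
servo_tool(increments=[[-0.9,0,0.7,0,0,0,1],[-0.9,0,0.7,0,0,0,1],[-0.9,0,1.2,0,0,0,1],[-0.9,0,1.2,0,0,0,1],[-0.7,0,1.4,0,0,0,1]])

```text
clock: 55.9
position: [0.5464, 0.1722, 0.1347]
ee_rot: [0.0, 0.748, 0.663, -0.0]
contact_force: [0.7, 0.1, 0.8]
width: -0.0001
gripper_force: 0.4
```

Emit:
servo_tool(increments=[[-0.7,0,1.4,0,0,0,1],[-0.4,0,1.4,0,0,0,1],[-0.4,0,1.4,0,0,0,1],[-0.1,0,0.8,0,0,0,1],[0,0,0.5,0,0,0,1]])

```text
clock: 56.4
position: [0.5438, 0.1568, 0.0794]
ee_rot: [-0.0, 0.749, 0.663, -0.001]
contact_force: [0.1, -0.3, 0.6]
width: 0.0
gripper_force: 0.3
```

Emit:
servo_tool(increments=[[0,0,0.3,0,0,0,1],[0,0,0.2,0,0,0,1],[0,0,0,0,0,0,1],[0,0,0,0,0,0,1],[0,0,0,0,0,0,1]])

```text
clock: 56.9
position: [0.5443, 0.1573, 0.077]
ee_rot: [0.0, 0.748, 0.663, -0.0]
contact_force: [-2.6, -0.5, 9.0]
width: -0.0002
gripper_force: 4.3
```

The lid is shut, with a 9 N push against the stop. I'm rising to locate the catches.

Emit:
servo_tool(increments=[[0,0,-1,0,0,0,1],[0,0,-3,0,0,0,1],[0,0,-4,0,0,0,1],[-2,0,-4,0,0,0,1],[-3,0,0,0,0,0,1]])

```text
clock: 57.4
position: [0.5428, 0.1091, 0.2021]
ee_rot: [0.004, 0.748, 0.664, 0.006]
contact_force: [0.7, -1.0, -0.1]
width: -0.0002
gripper_force: 0.0
```

Emit:
servo_tool(increments=[[0,0,0,0,0,0,1],[0,0,0,0,0,0,1],[0,0,0,0,0,0,1],[0,0,0,0,0,0,1],[0,0,0,0,0,0,1]])

```text
clock: 57.9
position: [0.5383, 0.1085, 0.1947]
ee_rot: [-0.0, 0.748, 0.663, -0.0]
contact_force: [-0.0, 0.2, 0.1]
width: 0.0001
gripper_force: 0.0
```

```bash
python3 - <<'E'
from h import *
c=cal("wrist"); a=snap("wrist","w12")
for d in finder.tip_of("catch_a_top","wrist"): print("w",round(d["p"],2),d["at"],ground(d["at"],"wrist",.088,c))
snap("top"); 
for d in finder.tip_of("catch_a_top","top")+finder.tip_of("catch_b_top","top"): print("t",round(d["p"],2),d["at"],ground(d["at"],"top",.088))
print("proj pred",proj([[.4599,.1701,.088],[.6287,.1493,.088]],"wrist",c))
tgt([.4599,.1701,.1],83); tgt([.6287,.1493,.1],83)
E
```

```text
w 0.9 [216.2, 141.2] [[0.4596 0.1677 0.088 ]]
t 0.7 [424.6, 133.6] [[ 0.6896 -0.2542  0.088 ]]
t 0.53 [266.0, 217.8] [[0.4619 0.1674 0.088 ]]
proj pred [[215.9425 138.3037]
 [419.9078 138.8975]]
pos [0.5384 0.1081 0.1951] yawx 83.09 tilt [-0.0003  0.0001 -1.    ] shift cm [ 5.2122 -8.5368  9.5138] turn z 0.09451414154887061
pos [0.5384 0.1081 0.1951] yawx 83.09 tilt [-0.0003  0.0001 -1.    ] shift cm [5.1768 8.4708 9.5089] turn z 0.09451414154887061
```

View pics/w12.png

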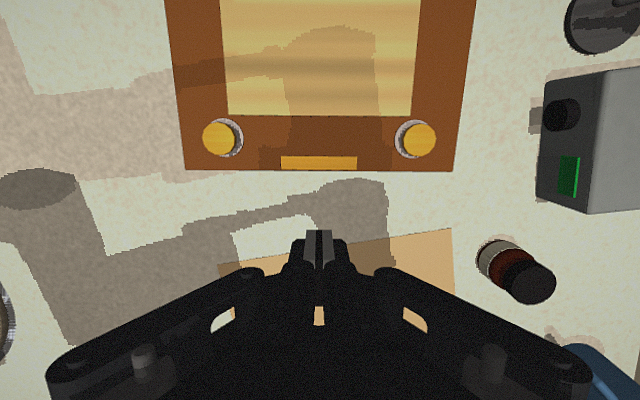

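The catches are at (218,138) and (418,139), as predicted. I'm pressing the first, then the second.

Emit:
servo_tool(increments=[[1,-2,0,0,0,0,1],[1.5,-2.5,0,0,0,0,1],[1.5,-2.5,0,0,0,0,1],[1.2,-1.5,0,0,0,0,1],[0,0,0,0,0,0,1]])

```text
clock: 58.65
position: [0.4583, 0.171, 0.1954]
ee_rot: [-0.001, 0.748, 0.664, -0.0]
contact_force: [0.7, -0.0, -0.9]
width: 0.0002
gripper_force: 0.0
```

Emit:
servo_tool(increments=[[0,0,3,0,0,0,1],[0,0,3,0,0,0,1],[0,0,2.5,0,0,0,1],[0,0,1,0,0,0,1],[0,0,0,0,0,0,1]])

```text
clock: 59.15
position: [0.4601, 0.1692, 0.0991]
ee_rot: [-0.001, 0.749, 0.663, -0.001]
contact_force: [-0.6, 0.4, -0.2]
width: -0.0001
gripper_force: 0.0
```

Emit:
servo_tool(increments=[[0,0,0.4,0,0,0,1],[0,0,0.4,0,0,0,1],[0,0,0.4,0,0,0,1],[0,0,0.3,0,0,0,1],[0,0,0,0,0,0,1]])

```text
clock: 59.65
position: [0.4619, 0.1699, 0.0869]
ee_rot: [0.001, 0.748, 0.663, 0.002]
contact_force: [-0.2, -0.9, 9.8]
width: -0.0004
gripper_force: 4.7
```

Emit:
servo_tool(increments=[[0,0,0.1,0,0,0,1],[0,0,0.1,0,0,0,1],[0,0,0,0,0,0,1],[0,0,0,0,0,0,1],[0,0,0,0,0,0,1]])

```text
clock: 60.15
position: [0.462, 0.1699, 0.0866]
ee_rot: [0.001, 0.748, 0.663, 0.002]
contact_force: [-4.3, -1.7, 22.0]
width: 0.0001
gripper_force: 11.1
```

Emit:
servo_tool(increments=[[0,0,-2,0,0,0,1],[0,0,-2,0,0,0,1],[0,3,0,0,0,0,1],[0,4,0,0,0,0,1],[0,4,0,0,0,0,1]])

```text
clock: 60.65
position: [0.5703, 0.1566, 0.1237]
ee_rot: [0.0, 0.748, 0.663, 0.0]
contact_force: [-0.0, 0.9, 0.8]
width: -0.0001
gripper_force: 0.0
```

Emit:
servo_tool(increments=[[0,4,0,0,0,0,1],[0,1.9,0,0,0,0,1],[0,0,0,0,0,0,1],[0,0,1.5,0,0,0,1],[0,0,1,0,0,0,1]])

```text
clock: 61.15
position: [0.6263, 0.1495, 0.0973]
ee_rot: [-0.001, 0.748, 0.663, -0.001]
contact_force: [-0.6, -0.3, -0.3]
width: 0.0001
gripper_force: 0.0
```

```bash
python3 - <<'E'
from h import *
tgt([.6287,.1493,.087],83)
E
```

```text
pos [0.6263 0.1495 0.0973] yawx 83.09 tilt [-0.0026  0.     -1.    ] shift cm [0.0095 0.2451 1.0296] turn z 0.08960776053655195
```

Emit:
servo_tool(increments=[[0,0.2,0.3,0,0,0,1],[0,0,0.3,0,0,0,1],[0,0,0.3,0,0,0,1],[0,0,0.3,0,0,0,1],[0,0,0,0,0,0,1]])

```text
clock: 61.65
position: [0.6297, 0.1494, 0.0871]
ee_rot: [0.0, 0.748, 0.663, 0.0]
contact_force: [-0.5, 0.6, 1.7]
width: -0.0
gripper_force: 0.7
```

Emit:
servo_tool(increments=[[0,0,0.1,0,0,0,1],[0,0,0.1,0,0,0,1],[0,0,0,0,0,0,1],[0,0,0,0,0,0,1],[0,0,0,0,0,0,1]])

```text
clock: 62.15
position: [0.6299, 0.1494, 0.0868]
ee_rot: [0.0, 0.748, 0.663, 0.001]
contact_force: [-4.6, -1.4, 11.1]
width: 0.0002
gripper_force: 5.9
```

Both catches are down against their stops. I'm retreating upward and making a final check.

Emit:
servo_tool(increments=[[0,0,-2,0,0,0,1],[0,0,-3,0,0,0,1],[-2,0,-4,0,0,0,1],[-3,0,-4,0,0,0,1],[-4,0,-2,0,0,0,1]])

```text
clock: 62.65
position: [0.6213, 0.0602, 0.2386]
ee_rot: [0.003, 0.748, 0.664, 0.003]
contact_force: [0.2, -0.2, -0.3]
width: 0.0001
gripper_force: 0.0
```

Emit:
servo_tool(increments=[[-3,0,0,0,0,0,1],[-2,0,0,0,0,0,1],[0,0,0,0,0,0,1],[0,0,0,0,0,0,1],[0,0,0,0,0,0,1]])

```text
clock: 63.15
position: [0.6134, 0.0111, 0.2342]
ee_rot: [-0.0, 0.748, 0.663, 0.0]
contact_force: [-0.0, 0.4, -0.7]
width: -0.0004
gripper_force: 0.0
```

```bash
python3 - <<'E'
from h import *
a=snap("top"); b=snap("side")
for d in finder.silhouettes("knife","top"): print("knife",d["p"],box(d,"top",.012))
cv2.imwrite("pics/f.png",np.vstack([cv2.resize(a[100:260,160:500],(640,300)),cv2.resize(b[140:380,170:510],(640,300))])[:,:,::-1])
E
```

```text
knife 0.91 (array([ 0.516 , -0.4064]), array([ 35.539 , 191.8772]), np.float32(164.42342))
knife 0.55 (array([0.5603, 0.2444]), array([146.1055, 269.4954]), np.float32(171.40714))
```

View pics/f.png

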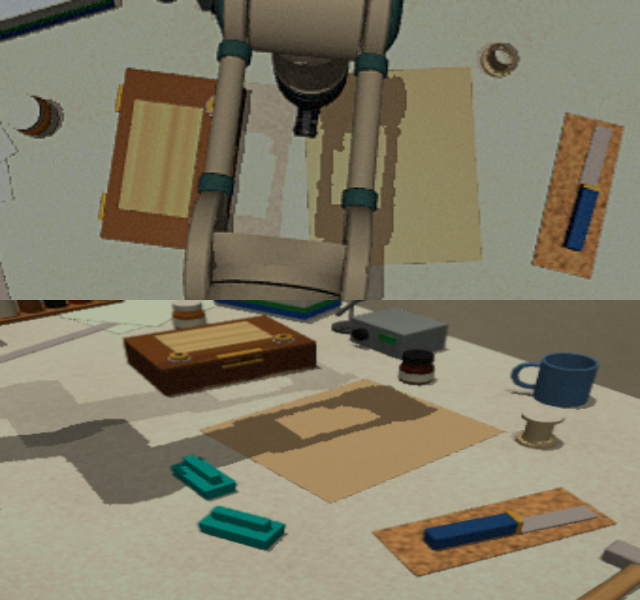

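The lid is shut, both catches are down at (178,355) and (283,340), the knife lies on the pad, and the bystanders are unmoved. I'm handing it in.

```bash
python3 -c "
from rig import manip
print(manip.sign_off())"
```

```text
the job is handed in; nothing more can be done
None
```

I handed the job in: all four dies lie ridge-up in the case, the lid is shut with both catches pressed down, the knife is flat on its pad, and the bystanders look unmoved in the last pictures; sign-off returned no verdict.

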